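# Load the jar carrier and shut it in the roller bay

### The job

Swing the spring-loaded gate arm of the roller lane open, away from the bay, and while holding it there push its black bolt knob down behind the steel keeper so that the gate stays latched open by itself. Stand every tipped-over jar upright, cap up, in the grey carrier tray on the rollers, beside any jar that is already standing in it, then push the tray along the rollers fully home against the back stop of the bay while the gate is still latched. Finally pull the bolt up and let the gate go back fully shut behind the tray, with all jars still standing in it; leave the other things on the bench where they are.

Things in the scene. Friction and masses are not known exactly. Their poses are not given: they have to be found in the camera images.
- station: Roller lane with a bay at its end, fixed on the bench. Origin on the bench surface (z = 0), on the lane's centre line, under the shut gate. y axis along the lane: bay at -y, loading end at +y (low end stop at y = 500 mm, top at z = 52 mm). Roller tops z = 45 mm; aluminium side rails, tops z = 55 mm, 80 mm clear between them; a white housing as high as the rails lines the bay's far side.
- back_stop (a point): Middle of the face of the bay's back stop, y = -310 mm of the station, at the rollers' height; the stop's top is at z = 105 mm.
- hinge (a point): On the gate's vertical hinge axis, at arm height (z = 73 mm), x = -70 mm, y = 0 of the station (robot's side). Steel post 18 mm thick, 105 mm high.
- keeper (a point): Centre of the top of the keeper, an upright steel plate 8 mm (x) x 50 mm (y), top at z = 55 mm, on the outside of the rail on the robot's side, at x = -50 mm, y = 130 mm of the station. The lowered bolt catches on its side away from the lane.
- gate (a joint): Gate arm's angle about the hinge, rad. 0: shut, arm across the lane along the station's +x. Grows as its free end swings towards the loading end (+y), counter-clockwise from above, to a stop at 1.85. Arm z = 60 to 86 mm. A torsion spring drives it back: 0.2 Nm at 0, 0.75 Nm at 1.55 (6 N at the bolt). Wind to about 1.70 to lower the bolt; latched it rests near 1.5.
- bolt (a joint): Travel of the bolt in the gate arm's free end, m, growing downwards. 0: up, lower end at z = 60 mm, clear over rails and keeper (so at the start); 0.030: fully down, lower end at z = 30 mm, behind the keeper. Upright shank 14 mm thick. It stays where it is left; about 3 N moves it.
- bolt_knob (a point): Centre of the bolt's black upright cylindrical knob, 28 mm in diameter and 42 mm high; at z = 142 mm when up, 112 mm when down. Moves with the gate and bolt. To be gripped from above.
- gate_tip (a point): Point on the gate arm on the bolt axis, 130 mm from the hinge axis, z = 73 mm.
- tray: Grey carrier tray, loose on the rollers, 72 (x) x 294 (y) mm, 0.45 kg. Origin at the centre of its underside, axes as the station's. Floor 4 mm thick; side and front (-y) walls 4 mm, 35 mm high; push plate (+y) 6 mm, 70 mm high, all from the underside. Inside 64 x 284 mm. Home, its origin is at y = -163 mm of the station, 45 mm up. A push of a few N rolls it.
- jar1: Square white screw-cap jar, 46 x 46 mm, 88 mm high: body 68 mm, then a round grey cap 34 mm in diameter and 20 mm high. 0.09 to 0.18 kg. Origin at the centre of its underside, z axis towards the cap. Tipped over, lying on a flat side on the bench on the robot's side of the lane, cap pointing more or less sideways (+y or -y), a little towards the robot. May be absent.
- jar2: Square white screw-cap jar, 46 x 46 mm, 88 mm high: body 68 mm, then a round grey cap 34 mm in diameter and 20 mm high. 0.09 to 0.18 kg. Origin at the centre of its underside, z axis towards the cap. Tipped over, lying on a flat side on the bench on the robot's side of the lane, cap pointing more or less sideways (+y or -y), a little towards the robot. May be absent.
- jar3: Square white screw-cap jar, 46 x 46 mm, 88 mm high: body 68 mm, then a round grey cap 34 mm in diameter and 20 mm high. 0.09 to 0.18 kg. Origin at the centre of its underside, z axis towards the cap. Tipped over, lying on a flat side on the bench on the robot's side of the lane, cap pointing more or less sideways (+y or -y), a little towards the robot. May be absent.
- jar4: Square white screw-cap jar, 46 x 46 mm, 88 mm high: body 68 mm, then a round grey cap 34 mm in diameter and 20 mm high. 0.09 to 0.18 kg. Origin at the centre of its underside, z axis towards the cap. Already stands near the middle of the tray. May be absent.
- hexkey: Bystander: L-shaped hex key, 90 mm, lying on the bench between the jars. Origin under the middle of its long leg, which is its x axis.
- screwdriver: Bystander: screwdriver, 150 mm, lying on the bench between the jars along its x axis.
- spool: Bystander: copper wire spool, 80 mm in diameter, 56 mm high, standing beyond the lane.
- carton: Bystander: cardboard carton 90 x 130 x 70 mm beyond the lane.
- mug: Bystander: white mug, 90 mm high, beyond the lane.
- meter: Bystander: grey hand meter, 150 x 90 x 35 mm, lying at the right side of the bench.
Things that resemble listed ones, but are neither listed nor needed, are in the scene too. Leave any red look-alike of the jar3 alone. What is shaped like the jar1 but brown is not meant.

How it is judged:
By the outcome, as a careful person would: the job done as asked, in the order asked, and still so for the second after the job is handed in, with the robot touching nothing.
Of jar1, jar2, jar3, jar4 only 3 to 3 are there at a start; the rules pass over those that are not, and their reading is None.
At some moment in a run one of jar1, jar2, jar3 may be knocked a few centimetres aside while the robot is not near it.
Once in a run the grip may slacken for a moment while it holds something.
It also fails if it takes over 210 s, if anything falls off the work surface, if the arm or the gripper's body presses on something with over 40 N, if the wrist force passes 120 N, or if a joint passes its speed limit or range.

### The arm

A 6-joint arm with a two-finger parallel gripper is mounted at the origin on the work surface. World frame = base frame: x ahead of the robot, y to its left, z up, the work surface at z = 0. Lengths are in mm, angles in rad, forces in N, time in s.
With the tool pointing down it reaches from about 275 to 750 mm from the base axis. Payload 10.2 kg.
Tool frame: the origin (TCP) lies between the finger pads; the fingertips stand 11 mm ahead of it and the grasp point (between the pads) lies 8 mm behind it; z points along the fingers, y is the line along which they close (so a half turn about z gives the same grasp; the last joint's range is limited). The gripper opens to 85 mm and grips with 20 to 120 N. Pads are 22 mm wide; open, the fingers measure 114 mm over their backs; the gripper's body (76 mm by 85 mm) begins 54 mm behind the grasp point. The pads swing forward as they close: fully open they stand 13 mm farther back than shut.
Start: joints at [-1.513, 0.313, 1.498, -0, 1.331, -0.223], TCP at [145.477, -504.448, 242.294] pointing down, gripper open.
Joint ranges: [-2.94, 2.94], [-0.97, 2.17], [0.19, 2.56], [-1.23, 4.37], [0.02, 3.11], [-2.88, 2.88]. Speed limits (rad/s): [2.39, 2.39, 3.01, 3.14, 3.14, 3.14].

### API

Orientations are given as a unit quaternion [w, x, y, z].
In Python, from rig import sense, eyes, finish_job gives the robot as it stands.
- The arm moves only by the shell command python3 -m jog 'ROWS' [FORCE]. ROWS is JSON, a list of rows, each a list of 7 numbers: the shift along the tool's x, y, z in m, then the turn, a rotation vector about the tool's x, y, z in rad, then the finger opening in m, from 0 to 0.0854. In form: [[dx, dy, dz, rx, ry, rz, gripper], ...]. A call has 1 to 5 rows; each row shifts and turns the commanded pose from where the row before left it, along the tool's axes as they then stand; what a row does not reach is not made up. A row lasts 1/10 s, in which the tool goes at most 50 mm and 8.59 degrees, less where a joint would pass 70% of its speed; a pose out of reach is approached as far as the arm can. A call is refused whole if a number of a shift passes 0.05 or a number of a turn 0.15, either way. A call with a gripper value outside its range is refused whole. The fingers move at their own pace and stop on an object; FORCE is the grip in N (left out, the last holds). Time passes only in rows, so rows that do not move let the fingers close. It gives the time, the measured TCP pose, the force, the opening and the grip force at its end, in the units of the state.
- sense(): the state, without advancing time (a new reading comes with each control period).
- eyes.capture(name): name is "scene" or "top"; returns the picture (420x560x3 uint8, red, green, blue); there is no depth.
- eyes.calibration(name): a dict with "fx", "fy", "cx", "cy" (pixels), "cam_to_world" (4x4, takes a point from camera to world coordinates). Camera axes: x right, y down, z forward; pixel columns grow to the right and rows downward; lengths in mm; the calibration is good to about 2 mm. A picture is of the moment at which its call begins. calibration takes no time and is no camera call.
- finish_job(): hands the job in; it is judged then, once.
The state is a dict: "time_s": time; "joints": joint angles; "dq": joint speeds; "tau": joint torques, N m; "eef_pos": TCP position; "ee_rot": TCP orientation; "force": force on the tool from outside, world axes, zero at the start; "wrist_torque": the same for the moment, N m; "grip_width": opening from 0.0 (shut) to 1.0 (fully open); "grip_force": force on a finger pad.
Only numpy, scipy, OpenCV 4.12 (cv2) and the standard library are available. Lean on these libraries where they do the work, as an engineer would, in place of code of your own. Each camera call takes 0.05 s, during which the arm holds its last target. There are 200 camera calls.

## Working session

There is one attempt and no reset: what is moved stays moved. The work goes in short steps, Python scripts to look and compute and a shell command to move; the robot and the scene stay as the last step left them, time stands still between calls to the robot, and variables do not carry over. Pictures are saved under pics/ and viewed, at most 14 in all, crops included, and the job is handed in when it is done.

```bash
ls; mkdir -p pics; python3 - <<'E'
from rig import sense, eyes
import cv2
print(sense())
for n in("scene","top"):
    im=eyes.capture(n); cv2.imwrite(f"pics/{n}0.png",cv2.resize(im[:,:,::-1],(800,600),interpolation=cv2.INTER_CUBIC)); 
    cv2.imwrite(f"pics/raw_{n}0.png",im[:,:,::-1]); print(eyes.calibration(n))
E
```

```text
pics
{'time_s': 0.0, 'joints': array([-1.51337054e+00,  3.13458625e-01,  1.49843562e+00, -2.04806911e-05,
        1.33101398e+00, -2.23406589e-01]), 'dq': array([ 0.00181809, -0.00199757, -0.00036961, -0.00055982,  0.00098491,
        0.00134633]), 'tau': array([ 1.16011619e-03, -4.12263215e+01, -2.59739721e+01, -1.05831029e-04,
        4.17805175e-03, -1.48896464e-05]), 'eef_pos': array([ 145.4723249 , -504.18638865,  241.73120921]), 'ee_rot': array([-6.56347117e-04,  9.90157279e-01,  1.39957601e-01,  4.46157977e-05]), 'force': array([0.36993669, 0.37786531, 0.79276151]), 'wrist_torque': array([0.04425401, 0.00448161, 0.04217264]), 'grip_force': 0.0, 'grip_width': 0.9971872547877525}
{'fx': 456.48865838192216, 'fy': 456.48865838192216, 'cx': 284.4585944405922, 'cy': 208.04296266720107, 'cam_to_world': array([[ 7.21600005e-01,  5.54233144e-01, -4.14872334e-01,
         1.13602043e+03],
       [ 6.92305565e-01, -5.79873574e-01,  4.29487653e-01,
        -7.02612585e+02],
       [-2.53721101e-03, -5.97136718e-01, -8.02135464e-01,
         1.30855985e+03],
       [ 0.00000000e+00,  0.00000000e+00,  0.00000000e+00,
         1.00000000e+00]])}
{'fx': 393.7465510305828, 'fy': 393.7465510305828, 'cx': 278.42203380699004, 'cy': 208.2254549152293, 'cam_to_world': array([[-1.42922746e-02, -9.80506780e-01,  1.95964753e-01,
         3.44583732e+02],
       [-9.99326043e-01,  2.06342247e-02,  3.03593119e-02,
        -7.64357849e+01],
       [-3.38110919e-02, -1.95398777e-01, -9.80140871e-01,
         1.07718712e+03],
       [ 0.00000000e+00,  0.00000000e+00,  0.00000000e+00,
         1.00000000e+00]])}
```

View pics/scene0.png

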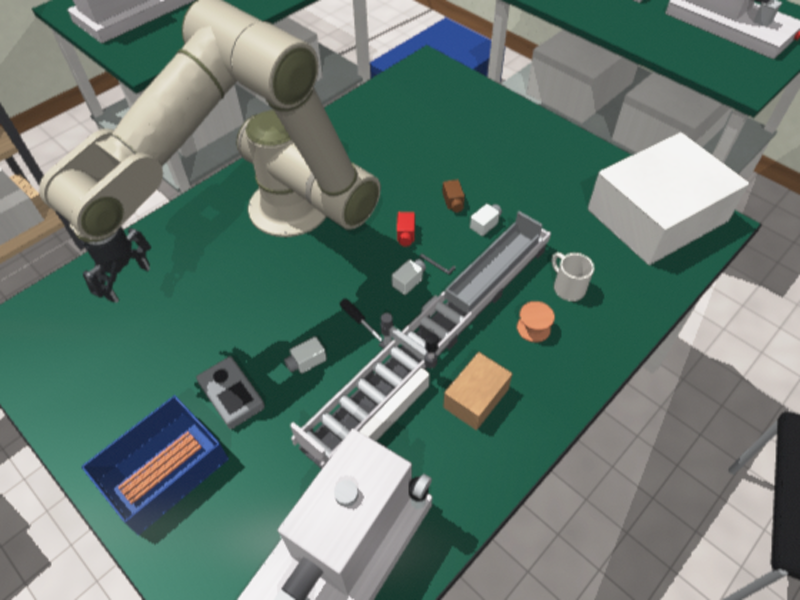

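View pics/top0.png

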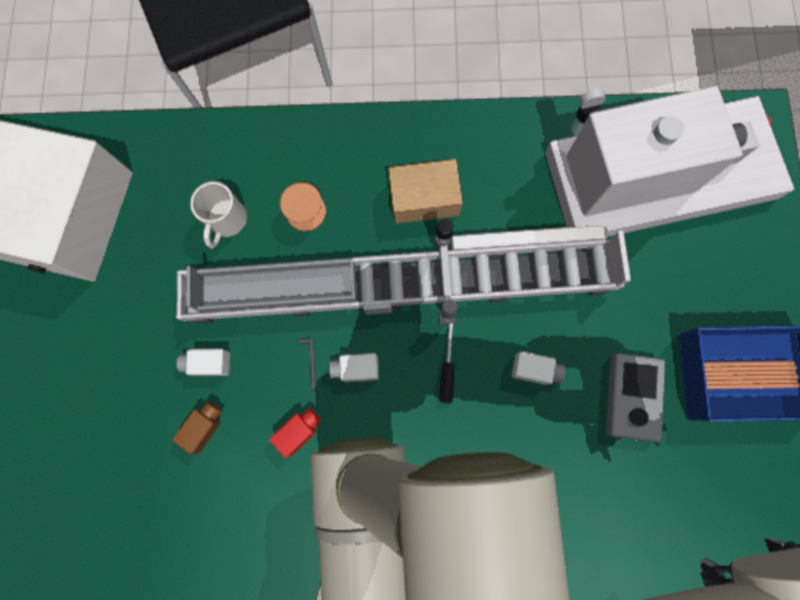

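Jars standing out: white lying jars in the top view at (205,362), (355,367) and (537,368). The brown (198,430) and red (295,433) look-alikes are not meant. The tray at (270,287) is empty, so jar4 is absent. I'll confirm with one enlarged crop.

```bash
cat > h.py <<'E'
import numpy as np, cv2
from rig import sense, eyes
from scipy.spatial.transform import Rotation as R
def ray(n,u,v):
    c=eyes.calibration(n);T=c["cam_to_world"]
    d=T[:3,:3]@np.array([(u-c["cx"])/c["fx"],(v-c["cy"])/c["fy"],1.]);return T[:3,3],d
def pt(n,u,v,z):
    o,d=ray(n,u,v);return (o+d*(z-o[2])/d[2])
def proj(n,p):
    c=eyes.calibration(n);T=np.linalg.inv(c["cam_to_world"]);q=T[:3,:3]@np.asarray(p,float)+T[:3,3]
    return c["fx"]*q[0]/q[2]+c["cx"],c["fy"]*q[1]/q[2]+c["cy"]
def crop(n,x0,y0,x1,y1,s,name,im=None):
    im=eyes.capture(n) if im is None else im
    c=cv2.resize(im[y0:y1,x0:x1,::-1],None,fx=s,fy=s,interpolation=cv2.INTER_CUBIC);cv2.imwrite("pics/"+name+".png",c);return im
E
python3 - <<'E'
from h import *
im=cv2.imread("pics/raw_top0.png")[:,:,::-1]
crop("top",115,150,445,330,2.4,"lane",im)
hsv=cv2.cvtColor(im.copy(),cv2.COLOR_RGB2HSV)
m=((hsv[...,1]<60)&(hsv[...,2]>110)).astype(np.uint8)
for cx,cy in((205,362),(355,367),(537,368)):
    a,b=int(cx*.7),int(cy*.7);mm=np.zeros_like(m);mm[b-22:b+22,a-30:a+30]=m[b-22:b+22,a-30:a+30]
    cs,_=cv2.findContours(mm,0,2);c=max(cs,key=cv2.contourArea);r=cv2.minAreaRect(c)
    P=np.array([pt("top",u,v,46)[:2] for u,v in cv2.boxPoints(r)]);print(cx,r,cv2.contourArea(c),P.mean(0).round(),[np.linalg.norm(P[i]-P[i-1]).round() for i in(1,2)],P.round().tolist())
E
```

```text
205 ((142.0, 253.0), (18.0, 36.0), 90.0) 579.5 [438. 318.] [np.float64(97.0), np.float64(47.0)] [[462.0, 368.0], [461.0, 271.0], [413.0, 269.0], [415.0, 365.0]]
355 ((247.5, 256.5), (17.0, 33.0), 90.0) 491.0 [424.  38.] [np.float64(87.0), np.float64(44.0)] [[447.0, 82.0], [445.0, -5.0], [401.0, -5.0], [402.0, 81.0]]
537 ((374.71771240234375, 256.77056884765625), (26.682449340820312, 17.89676284790039), 12.528807640075684) 429.0 [ 418. -292.] [np.float64(47.0), np.float64(68.0)] [[403.0, -253.0], [448.0, -265.0], [432.0, -331.0], [387.0, -318.0]]
```

View pics/lane.png

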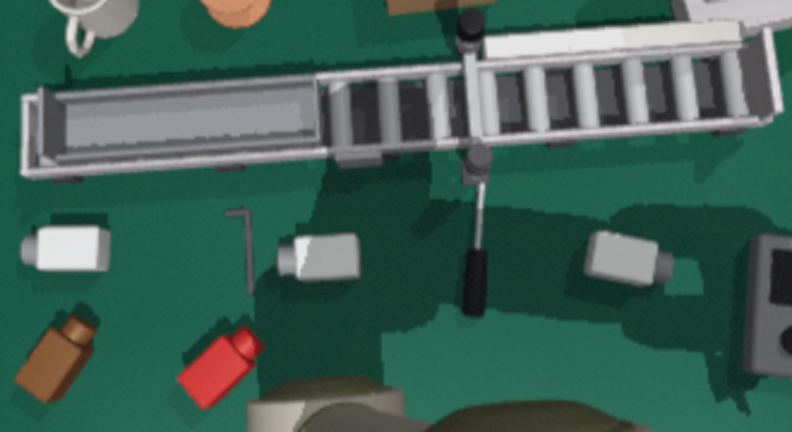

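The crop shows the three white jars at (67,248), (325,257) and (625,258). The knob top is at (471,24), the hinge post top at (478,155), the keeper at (360,157) and the tray push plate at (45,125).

```bash
python3 - <<'E'
from h import *
f=lambda x,y,z:pt("top",115+x/2.4,150+y/2.4,z)[:2]
for n,a in dict(knobtop=(471,24,163),hinge=(478,155,105),nearL=(25,176,55),nearR=(770,124,55),farL=(25,97,55),farR=(470,66,55),stopT=(777,120,105),stopF=(767,32,105),keep=(360,150,55),pushN=(46,163,115),pushF=(43,88,115),frontN=(320,144,80),frontF=(318,76,80)).items(): print(n,f(*a).round(1))
g=lambda x,y,z:pt("scene",x*.7,y*.7,z)[:2]
print("scene knob",g(431,345,163),"hinge",g(387,317,105))
E
```

```text
knobtop [ 644.7 -129.3]
hinge [ 520.8 -135.6]
nearL [516.5 363.6]
nearR [ 557.8 -457.8]
farL [606.9 369.2]
farR [ 631.2 -133. ]
stopT [ 551.5 -446.7]
stopF [ 647.  -445.1]
keep [538.2  -9.1]
pushN [519.8 316.3]
pushF [600.9 324.3]
frontN [540.9  32.4]
frontF [616.8  34.7]
scene knob [ 666.15379663 -143.18779113] hinge [ 520.46464306 -128.37754801]
```

```bash
cat >> h.py <<'E'
def cur():
    s=sense();q=s["ee_rot"];T=np.eye(4);T[:3,:3]=R.from_quat([q[1],q[2],q[3],q[0]]).as_matrix();T[:3,3]=s["eef_pos"];return s,T
def down(phi,tilt=0): # tool x at world angle phi, tool down, then turned by tilt about tool y
    c,s=np.cos(phi),np.sin(phi);return np.array([[c,s,0],[s,-c,0],[0,0,-1.]])@R.from_rotvec([0,tilt,0]).as_matrix()
def plan(Rm,grasp,n=None,screw=True):
    """rows (equal, screw motion) that bring the GRASP point to grasp with orientation Rm"""
    from scipy.linalg import logm
    s,T=cur();G=np.eye(4);G[:3,:3]=Rm;G[:3,3]=np.array(grasp)+8*Rm[:,2]
    D=np.linalg.inv(T)@G;L=np.real(logm(D));t=L[:3,3]/1e3;w=np.array([L[2,1],L[0,2],L[1,0]])
    k=n or int(np.ceil(max(np.linalg.norm(t)/.03,np.linalg.norm(w)/.1,1)))
    print("rows",k,"each",np.r_[t/k,w/k].round(4).tolist())
def stat():
    s,T=cur();print("t",round(s["time_s"],1),"grasp",(T[:3,3]-8*T[:3,2]).round(1),"zax",T[:3,2].round(2),"j",s["joints"].round(2),"F",s["force"].round(1),"grip",round(s["grip_width"]*85.4,1),round(s["grip_force"],1))
O=np.array([588.,-130.]);EX=np.array([.9987,.0502]);EY=np.array([-.0502,.9987])
def W(x,y,z): return [*(O+x*EX+y*EY),z]
E
python3 - <<'E'
from h import *
def blob(n,u,v):
    im=cv2.imread(f"pics/raw_{n}0.png");m=(im.max(2)<55).astype(np.uint8);w=np.zeros_like(m);u,v=int(u),int(v);w[v-10:v+11,u-9:u+10]=m[v-10:v+11,u-9:u+10]
    a=np.argwhere(w);return a.mean(0)[::-1],len(a)
A,na=blob("top",445*.7,231*.7);B,nb=blob("scene",431*.7,347*.7);print(A,na,B,nb)
o1,d1=ray("top",*A);o2,d2=ray("scene",*B)
s=np.linalg.lstsq(np.c_[d1,-d2],o2-o1,rcond=None)[0];print((o1+s[0]*d1).round(1),(o2+s[1]*d2).round(1),W(60,0,142))
plan(down(.05),[648,-127,225])
E
```

```text
[308.78142077 160.0273224 ] 183 [301.27192982 238.59649123] 114
[ 651.4 -124.4  143. ] [ 649.8 -126.5  142.7] [np.float64(647.922), np.float64(-126.988), 142]
rows 22 each [0.0254, -0.0132, 0.0011, -0.0001, -0.0, 0.0105]
```

```bash
sed -i 's/588.,-130./590.,-129./' h.py
python3 -m jog '[[0.013,-0.007,0,0,0,0.01,0.07],[0.025,-0.013,0.001,0,0,0.01,0.07],[0.025,-0.013,0.001,0,0,0.01,0.07],[0.025,-0.013,0.001,0,0,0.01,0.07],[0.025,-0.013,0.001,0,0,0.01,0.07]]' 40 >/dev/null
python3 -m jog '[[0.025,-0.013,0.001,0,0,0.01,0.07],[0.025,-0.013,0.001,0,0,0.01,0.07],[0.025,-0.013,0.001,0,0,0.01,0.07],[0.025,-0.013,0.001,0,0,0.01,0.07],[0.025,-0.013,0.001,0,0,0.01,0.07]]' >/dev/null
python3 -m jog '[[0.025,-0.013,0.001,0,0,0.01,0.07],[0.025,-0.013,0.001,0,0,0.01,0.07],[0.025,-0.013,0.001,0,0,0.01,0.07],[0.025,-0.013,0.001,0,0,0.01,0.07],[0.025,-0.013,0.001,0,0,0.01,0.07]]' >/dev/null
python3 -m jog '[[0.025,-0.013,0.001,0,0,0.01,0.07],[0.025,-0.013,0.001,0,0,0.01,0.07],[0.025,-0.013,0.001,0,0,0.01,0.07],[0.025,-0.013,0.001,0,0,0.01,0.07],[0.013,-0.007,0.001,0,0,0.01,0.07]]'
python3 - <<'E'
from h import *
stat();plan(down(.05),[650.5,-125.5,225]);plan(down(.05),[650.5,-125.5,148])
E
```

```text
time_s: 2.1
eef_pos: [568.0, -171.9, 222.6]
ee_rot: [-0.0, 0.999, 0.041, -0.0]
force: [-0.1, -0.1, -0.6]
grip_width: 0.819
grip_force: 0.0
t 2.1 grasp [ 568.  -171.9  230.6] zax [-0.  0. -1.] j [-0.49  0.48  1.31  0.    1.35  1.  ] F [-0.1 -0.1 -0.6] grip 70.0 0.0
rows 4 each [0.0213, -0.0102, 0.0014, -0.0002, 0.0001, 0.0079]
rows 5 each [0.0171, -0.0082, 0.0165, -0.0001, 0.0001, 0.0063]
```

```bash
python3 -m jog '[[0.02,-0.01,0.001,0,0,0.008,0.07],[0.02,-0.01,0.001,0,0,0.008,0.07],[0.02,-0.01,0.001,0,0,0.008,0.07],[0.021,-0.01,0.001,0,0,0.008,0.07],[0.004,-0.001,0.001,0,0,0,0.07]]' >/dev/null
python3 - <<'E'
from h import *
stat();plan(down(.05),[650.5,-125.5,148])
E
```

```text
t 2.6 grasp [ 649.9 -125.2  225.3] zax [-0.  0. -1.] j [-0.37  0.64  1.06  0.    1.44  1.15] F [-0.8  0.5 -0.5] grip 70.1 0.0
rows 3 each [0.0002, 0.0001, 0.0258, -0.0002, 0.0003, 0.0002]
```

```bash
python3 -m jog '[[0,0,0.02,0,0,0,0.07],[0,0,0.025,0,0,0,0.07],[0,0,0.02,0,0,0,0.07],[0,0,0.012,0,0,0,0.07],[0,0,0,0,0,0,0.03]]' 40 >/dev/null
python3 -m jog '[[0,0,0,0,0,0,0.01],[0,0,0,0,0,0,0.01],[0,0,0,0,0,0,0.01],[0,0,0,0,0,0,0.01],[0,0,0,0,0,0,0.01]]' 40 
python3 - <<'E'
from h import *
stat()
crop("scene",200,130,420,300,3,"grip")
E
```

```text
time_s: 3.6
eef_pos: [649.2, -127.0, 142.0]
ee_rot: [0.0, 1.0, 0.024, 0.001]
force: [2.8, -2.0, 2.0]
grip_width: 0.317
grip_force: 39.5
t 3.6 grasp [ 649.2 -127.   150. ] zax [ 0. -0. -1.] j [-0.37  0.7   1.17 -0.    1.28  1.15] F [ 2.8 -2.   2. ] grip 27.1 39.5
```

View pics/grip.png

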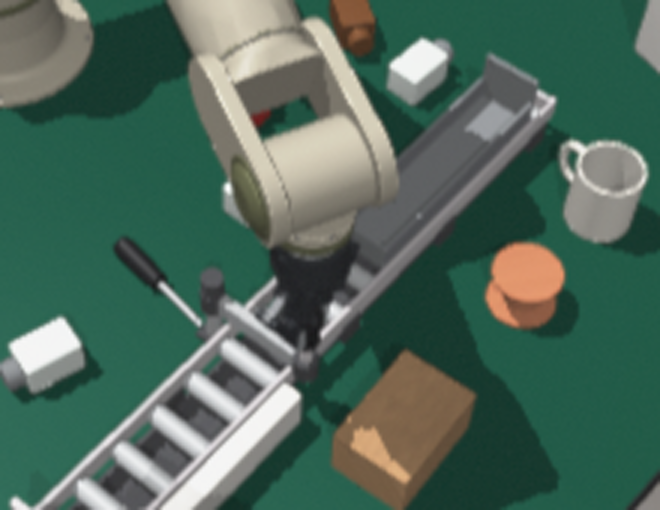

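The fingers hold the knob at crop (305,355), opening 27 mm. Now I swing the gate along its arc.

```bash
python3 -m jog '[[-0.0005,-0.011,0,0,0,-0.085,0.01],[-0.0005,-0.011,0,0,0,-0.085,0.01],[-0.0005,-0.011,0,0,0,-0.085,0.01],[-0.0005,-0.011,0,0,0,-0.085,0.01],[-0.0005,-0.011,0,0,0,-0.085,0.01]]' 50
python3 -c "
from h import *
stat()"
python3 -m jog '[[-0.0005,-0.011,0,0,0,-0.085,0.01],[-0.0005,-0.011,0,0,0,-0.085,0.01],[-0.0005,-0.011,0,0,0,-0.085,0.01],[-0.0005,-0.011,0,0,0,-0.085,0.01],[-0.0005,-0.011,0,0,0,-0.085,0.01]]'
python3 -c "
from h import *
stat()"
```

```text
time_s: 4.15
eef_pos: [634.4, -74.3, 141.5]
ee_rot: [0.001, 0.972, 0.236, -0.0]
force: [-0.7, -5.7, 2.4]
grip_width: 0.313
grip_force: 49.5
t 4.2 grasp [634.4 -74.3 149.5] zax [ 0. -0. -1.] j [-0.3   0.65  1.25 -0.    1.24  0.79] F [-0.7 -5.7  2.4] grip 26.7 49.5
time_s: 4.65
eef_pos: [599.4, -33.0, 141.4]
ee_rot: [0.001, 0.9, 0.436, -0.001]
force: [-1.6, -11.8, 1.6]
grip_width: 0.311
grip_force: 49.4
t 4.7 grasp [599.4 -33.  149.4] zax [-0. -0. -1.] j [-0.25  0.57  1.39 -0.    1.18  0.42] F [ -1.6 -11.8   1.6] grip 26.5 49.4
```

```bash
python3 -m jog '[[0,-0.011,0,0,0,-0.085,0.01],[0,-0.011,0,0,0,-0.085,0.01],[-0.0005,-0.011,0,0,0,-0.085,0.01],[-0.0005,-0.011,0,0,0,-0.085,0.01],[-0.0005,-0.011,0,0,0,-0.085,0.01]]'
python3 -c "
from h import *
stat()"
python3 -m jog '[[-0.0005,-0.011,0,0,0,-0.085,0.01],[-0.0005,-0.011,0,0,0,-0.085,0.01],[-0.0005,-0.011,0,0,0,-0.085,0.01],[-0.0005,-0.011,0,0,0,-0.085,0.01],[-0.0005,-0.011,0,0,0,-0.085,0.01]]'
python3 - <<'E'
from h import *
stat()
im=crop("top",200,130,400,280,3.5,"swung")
h=np.array(W(-70,0,0)[:2]);s,T=cur();d=T[:2,3]-h;print(h,np.hypot(*d),np.arctan2(d@EY,d@EX))
E
```

```text
time_s: 5.15
eef_pos: [551.1, -9.8, 141.4]
ee_rot: [0.002, 0.788, 0.616, -0.002]
force: [0.3, -21.9, -0.8]
grip_width: 0.311
grip_force: 49.2
t 5.2 grasp [551.1  -9.8 149.4] zax [ 0.   -0.01 -1.  ] j [-0.23  0.47  1.55 -0.01  1.12  0.02] F [  0.3 -21.9  -0.8] grip 26.6 49.2
time_s: 5.65
eef_pos: [497.9, -8.5, 141.8]
ee_rot: [0.004, 0.64, 0.768, -0.001]
force: [9.2, -23.0, -4.0]
grip_width: 0.31
grip_force: 49.4
t 5.7 grasp [497.9  -8.4 149.8] zax [ 0.   -0.01 -1.  ] j [-0.25  0.36  1.72 -0.01  1.06 -0.43] F [  9.2 -23.   -4. ] grip 26.5 49.4
[ 520.091 -132.514] 125.96894333508821 1.7052030850114515
```

View pics/swung.png

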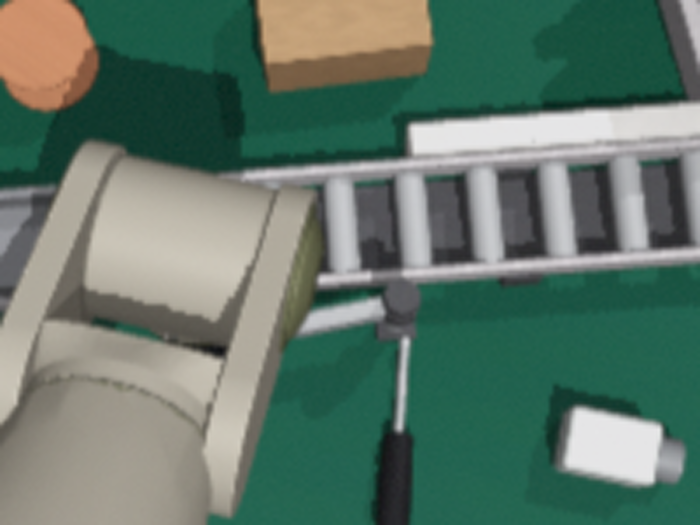

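The gate arm at crop (340,318) points past the keeper, angle about 1.70. I lower the bolt.

```bash
python3 -m jog '[[-0.003,0,0.004,0,0,0,0.01],[0,0,0.007,0,0,0,0.01],[0,0,0.007,0,0,0,0.01],[0,0,0.007,0,0,0,0.01],[0,0,0.006,0,0,0,0.01]]' 60
python3 -c "
from h import *
stat()"
```

```text
time_s: 6.2
eef_pos: [499.4, -9.0, 112.1]
ee_rot: [0.003, 0.642, 0.767, 0.001]
force: [0.5, 1.6, 62.8]
grip_width: 0.304
grip_force: 65.8
t 6.2 grasp [499.4  -9.  120.1] zax [ 0.01 -0.   -1.  ] j [-0.25  0.4   1.74 -0.    0.99 -0.43] F [ 0.5  1.6 62.8] grip 26.0 65.8
```

```bash
python3 -m jog '[[0,0.006,-0.001,0,0,0.04,0.01],[0,0.007,0,0,0,0.05,0.01],[0,0.006,0,0,0,0.04,0.01],[0,0.003,0,0,0,0.03,0.01],[0,0,0,0,0,0,0.01]]' 50
python3 -c "
from h import *
stat()"
python3 -m jog '[[0,0,0,0,0,0,0.04],[0,0,0,0,0,0,0.06],[0,0,0,0,0,0,0.06],[0,0,-0.02,0,0,0,0.06],[0,0,-0.03,0,0,0,0.06]]' >/dev/null
python3 -m jog '[[0,0,-0.05,0,0,0,0.06],[-0.02,0,-0.04,0,0,0,0.06],[-0.04,0,-0.02,0,0,0,0.06],[-0.04,0,0,0,0,0,0.06],[-0.04,0,0,0,0,0,0.06]]' >/dev/null
python3 - <<'E'
from h import *
stat()
im=crop("top",115,150,445,330,2.4,"latched");crop("scene",150,130,400,300,3,"latched_s")
E
```

```text
time_s: 6.7
eef_pos: [520.5, -6.7, 112.8]
ee_rot: [0.002, 0.702, 0.713, 0.0]
force: [0.4, -9.8, 12.7]
grip_width: 0.306
grip_force: 60.1
t 6.7 grasp [520.4  -6.7 120.8] zax [ 0. -0. -1.] j [-0.24  0.44  1.68 -0.    1.02 -0.25] F [ 0.4 -9.8 12.7] grip 26.1 60.1
t 7.7 grasp [ 521.3 -146.3  279.7] zax [ 0.  0. -1.] j [-0.49  0.33  1.4   0.    1.41 -0.51] F [ 0.7  0.3 -0.4] grip 59.4 0.0
```

View pics/latched_s.png

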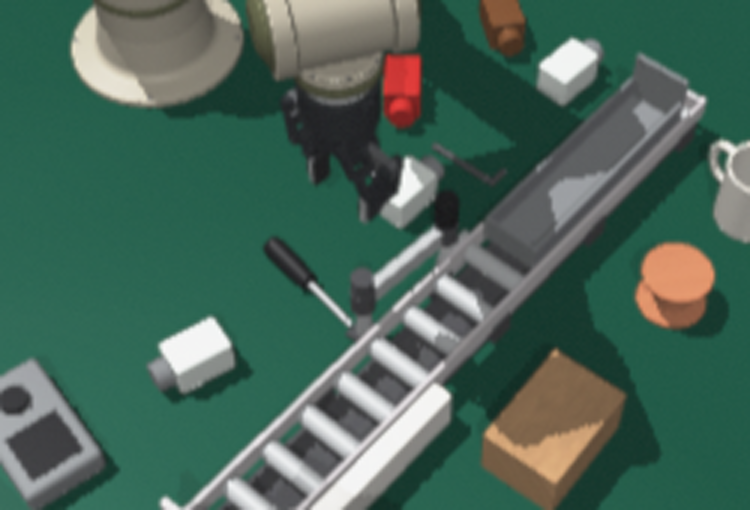

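The gate stands by itself, with the black knob low at crop (447,212) behind the keeper. Next is an enlarged view of the three white jars.

```bash
python3 - <<'E'
from h import *
im=eyes.capture("top");cv2.imwrite("pics/raw_top1.png",im[:,:,::-1])
def c(u,v): return cv2.resize(im[v:v+36,u:u+50,::-1],None,fx=8,fy=8,interpolation=cv2.INTER_CUBIC)
a=np.hstack([c(118,236),c(224,238)]);b=np.hstack([c(350,238),c(224,190)]);cv2.imwrite("pics/jars.png",np.vstack([a,b]))
E
```

```text
(no output)
```

View pics/jars.png

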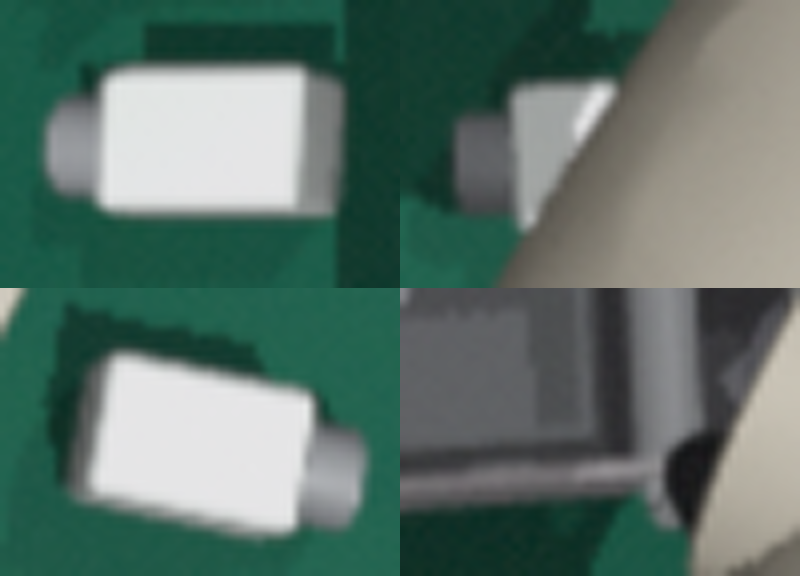

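Jar1's top face is at tile (103..307, 66..212) with its cap to the left (+y). Jar3's top face corners are at (112,64) to (298,244) in its tile, cap to the right (-y). Jar2 is half hidden by the arm.

```bash
python3 - <<'E'
from h import *
def P(ox,oy,x,y): return pt("top",ox+(x+.5)/8-.5,oy+(y+.5)/8-.5,46)[:2]
for n,o,c in(("jar1",(118,236),((103,66),(98,212),(307,66),(298,212))),("jar3",(350,238),((315,104),(298,244),(112,64),(88,207)))):
    q=np.array([P(*o,*k) for k in c]);cap=q[:2].mean(0);bot=q[2:].mean(0);d=cap-bot;L=np.hypot(*d);d/=L
    print(n,"body",q.mean(0).round(1),"len",L.round(1),"wid",np.hypot(*(q[0]-q[1])).round(1),"axis deg",np.degrees(np.arctan2(d[1],d[0])).round(1),"grasp h54",(q.mean(0)+20*d).round(1))
    if n=="jar1":
        a=np.arctan2(d[1],d[0]);g=q.mean(0)+20*d
        plan(down(a,-np.pi/4),[*g,110])
E
```

```text
jar1 body [437.9 316.1] len 67.6 wid 48.2 axis deg 89.0 grasp h54 [438.2 336.1]
rows 18 each [0.0288, -0.0046, -0.0016, 0.0006, -0.0437, 0.0017]
jar3 body [ 417.2 -292.4] len 66.8 wid 45.6 axis deg -101.6 grasp h54 [ 413.2 -312. ]
```

```bash
python3 -m jog '[[0.015,-0.002,-0.001,0,-0.02,0,0.075],[0.029,-0.005,-0.002,0,-0.044,0.002,0.075],[0.029,-0.005,-0.002,0,-0.044,0.002,0.075],[0.029,-0.005,-0.002,0,-0.044,0.002,0.075],[0.029,-0.005,-0.002,0,-0.044,0.002,0.075]]' >/dev/null
python3 -m jog '[[0.029,-0.005,-0.002,0,-0.044,0.002,0.075],[0.029,-0.005,-0.002,0,-0.044,0.002,0.075],[0.029,-0.005,-0.002,0,-0.044,0.002,0.075],[0.029,-0.005,-0.002,0,-0.044,0.002,0.075],[0.029,-0.005,-0.002,0,-0.044,0.002,0.075]]' >/dev/null
python3 -m jog '[[0.029,-0.005,-0.002,0,-0.044,0.002,0.075],[0.029,-0.005,-0.002,0,-0.044,0.002,0.075],[0.029,-0.005,-0.002,0,-0.044,0.002,0.075],[0.029,-0.005,-0.002,0,-0.044,0.002,0.075],[0.029,-0.005,-0.002,0,-0.044,0.002,0.075]]' >/dev/null
python3 - <<'E'
from h import *
stat();plan(down(1.565,-np.pi/4),[438,336,110])
E
```

```text
t 9.3 grasp [446.2 265.4 183.9] zax [ 0.  -0.6 -0.8] j [ 0.55  0.58  1.4  -0.54  1.53  0.68] F [-0.  -0.1  0.5] grip 75.2 0.0
rows 4 each [0.0252, -0.0022, 0.0025, 0.0016, -0.0369, -0.0016]
```

```bash
python3 -m jog '[[0.025,-0.002,0.002,0.002,-0.037,-0.002,0.075],[0.025,-0.002,0.002,0.002,-0.037,-0.002,0.075],[0.025,-0.002,0.002,0.002,-0.037,-0.002,0.075],[0.025,-0.002,0.003,0.001,-0.037,-0.001,0.075],[0,0,0,0,0,0,0.075]]' >/dev/null
python3 - <<'E'
from h import *
stat();plan(down(1.565,-np.pi/4),[438,336,27],5)
# jar still there?
im=eyes.capture("top");cv2.imwrite("pics/raw_top2.png",im[:,:,::-1]);crop("scene",270,90,420,200,5,"j1",None)
E
```

```text
t 9.8 grasp [437.9 337.3 109.5] zax [-0.01 -0.71 -0.71] j [ 0.68  0.84  1.22 -0.58  1.64  0.81] F [ 0.3  0.5 -0.8] grip 75.3 0.0
rows 5 each [0.0115, 0.0001, 0.0118, -0.0006, 0.0005, 0.0011]
```

View pics/j1.png

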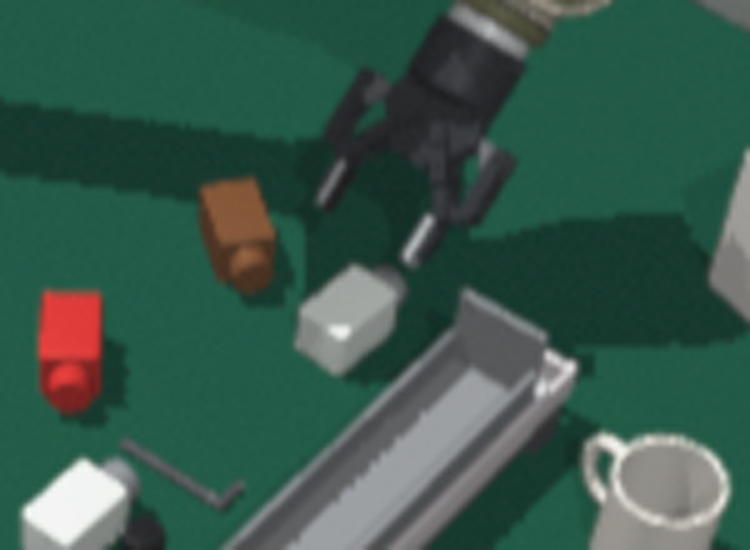

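The jaws straddle jar1 at crop (350,318). The brown look-alike at (240,235) stays clear of them with a 65 mm opening.

```bash
python3 -m jog '[[0.0115,0,0.0118,0,0,0,0.065],[0.0115,0,0.0118,0,0,0,0.065],[0.0115,0,0.0118,0,0,0,0.065],[0.0115,0,0.0118,0,0,0,0.065],[0.0115,0,0.0118,0,0,0.005,0.065]]' >/dev/null
python3 -m jog '[[0,0,0,0,0,0,0.04],[0,0,0,0,0,0,0.03],[0,0,0,0,0,0,0.03],[0,0,0,0,0,0,0.03],[0,0,0,0,0,0,0.03]]' 60 
python3 - <<'E'
from h import *
stat();plan(down(1.565,-np.pi/4),[438,336,180],5);plan(down(1.565,-np.pi/4),[450,336,230],5)
E
```

```text
time_s: 10.95
eef_pos: [440.4, 329.1, 25.4]
ee_rot: [0.27, 0.657, 0.65, -0.27]
force: [0.0, 0.7, -1.7]
grip_width: 0.531
grip_force: 64.1
t 10.9 grasp [440.4 334.8  31.1] zax [-0.01 -0.71 -0.71] j [ 0.67  0.94  1.24 -0.58  1.53  0.89] F [ 0.   0.7 -1.7] grip 45.3 64.1
rows 5 each [-0.0209, -0.0004, -0.0213, -0.0003, -0.0004, -0.0012]
rows 5 each [-0.0279, 0.002, -0.0283, -0.0003, -0.0004, -0.0012]
```

```bash
python3 -m jog '[[-0.012,0,-0.012,0,0,0,0.03],[-0.021,0,-0.021,0,0,0,0.03],[-0.021,0,-0.021,0,0,0,0.03],[-0.021,0,-0.021,0,0,0,0.03],[-0.021,0,-0.021,0,0,0,0.03]]' >/dev/null
python3 - <<'E'
from h import *
stat();plan(down(1.621,np.pi/4),W(0,405,230),20)
E
```

```text
t 11.4 grasp [439.8 334.4 169.1] zax [-0.01 -0.71 -0.71] j [ 0.67  0.76  1.19 -0.59  1.72  0.76] F [-0.8  0.3 -1.9] grip 45.2 64.1
rows 20 each [-0.0028, 0.0064, -0.0034, 0.0002, 0.0784, -0.0034]
```

```bash
python3 -m jog '[[-0.0028,0.0064,-0.0034,0,0.0784,-0.0034,0.03],[-0.0028,0.0064,-0.0034,0,0.0784,-0.0034,0.03],[-0.0028,0.0064,-0.0034,0,0.0784,-0.0034,0.03],[-0.0028,0.0064,-0.0034,0,0.0784,-0.0034,0.03],[-0.0028,0.0064,-0.0034,0,0.0784,-0.0034,0.03]]' >/dev/null
python3 -m jog '[[-0.0028,0.0064,-0.0034,0,0.0784,-0.0034,0.03],[-0.0028,0.0064,-0.0034,0,0.0784,-0.0034,0.03],[-0.0028,0.0064,-0.0034,0,0.0784,-0.0034,0.03],[-0.0028,0.0064,-0.0034,0,0.0784,-0.0034,0.03],[-0.0028,0.0064,-0.0034,0,0.0784,-0.0034,0.03]]' >/dev/null
python3 -m jog '[[-0.0028,0.0064,-0.0034,0,0.0784,-0.0034,0.03],[-0.0028,0.0064,-0.0034,0,0.0784,-0.0034,0.03],[-0.0028,0.0064,-0.0034,0,0.0784,-0.0034,0.03],[-0.0028,0.0064,-0.0034,0,0.0784,-0.0034,0.03],[-0.0028,0.0064,-0.0034,0,0.0784,-0.0034,0.03]]' >/dev/null
python3 -m jog '[[-0.0028,0.0064,-0.0034,0,0.0784,-0.0034,0.03],[-0.0028,0.0064,-0.0034,0,0.0784,-0.0034,0.03],[-0.0028,0.0064,-0.0034,0,0.0784,-0.0034,0.03],[-0.0028,0.0064,-0.0034,0,0.0784,-0.0034,0.03],[-0.0028,0.0064,-0.0034,0,0.0784,-0.0034,0.03]]' >/dev/null
python3 - <<'E'
from h import *
stat();plan(down(1.621,np.pi/4),W(0,405,230));plan(down(1.621,np.pi/4),W(0,405,140),5)
crop("top",90,100,250,260,3.5,"j1up");im=crop("scene",290,90,420,200,4,"j1ups")
a=cv2.imread("pics/j1up.png");b=cv2.imread("pics/j1ups.png");b=cv2.copyMakeBorder(b[:,:240],0,560-440,0,0,0);cv2.imwrite("pics/j1both.png",np.hstack([a,b]))
E
```

```text
t 13.4 grasp [569.9 277.1 230.5] zax [-0.03  0.71 -0.71] j [-0.01  0.53  1.42  0.81  1.35 -0.32] F [-0.2 -0.4 -2. ] grip 45.3 65.4
rows 1 each [-0.0015, -0.0004, -0.0008, 0.0026, -0.0016, 0.0053]
rows 5 each [-0.013, -0.0001, 0.0126, 0.0005, -0.0003, 0.0011]
```

View pics/j1both.png

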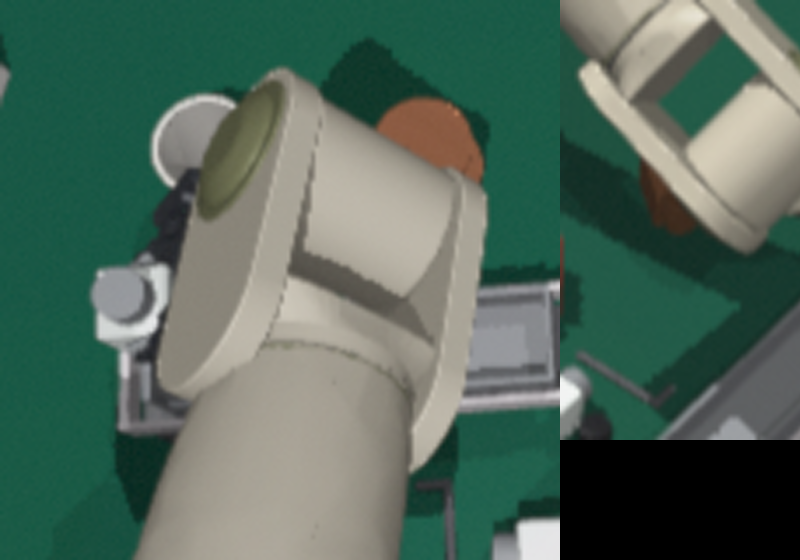

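Jar1 hangs upright, cap up at crop (122,293), over the push-plate end. I check its position against the tray.

```bash
python3 - <<'E'
from h import *
p=pt("top",90+122/3.5,100+293/3.5,265)[:2]-O;print("jar st",p@EX,p@EY)
plan(down(1.621,np.pi/4),W(0,405,160),4);plan(down(1.621,np.pi/4),W(0,403,104),6)
E
```

```text
jar st -1.5049556430408408 409.408108527642
rows 4 each [-0.0122, -0.0002, 0.0121, 0.0005, 0.0002, 0.0002]
rows 6 each [-0.015, -0.0001, 0.0144, 0.0003, 0.0001, 0.0002]
```

```bash
python3 -m jog '[[-0.01,0,0.01,0,0,0,0.03],[-0.013,0,0.013,0,0,0,0.03],[-0.013,0,0.013,0,0,0,0.03],[-0.013,0,0.013,0,0,0,0.03],[-0.013,0,0.013,0,0,0,0.03]]' >/dev/null
python3 -m jog '[[-0.01,0,0.01,0,0,0,0.03],[-0.007,0,0.006,0,0,0,0.03],[-0.005,0,0.004,0,0,0,0.03],[-0.003,0,0.003,0,0,0,0.03],[0,0,0,0,0,0,0.03]]'
python3 - <<'E'
from h import *
stat();plan(down(1.621,np.pi/4),W(0,404,102),1)
E
```

```text
time_s: 14.55
eef_pos: [570.1, 281.5, 101.4]
ee_rot: [-0.276, 0.636, 0.67, 0.264]
force: [0.2, -0.1, -0.8]
grip_width: 0.534
grip_force: 65.4
t 14.6 grasp [570.4 275.9 107. ] zax [-0.03  0.71 -0.71] j [-0.01  0.69  1.51  0.87  1.18 -0.51] F [ 0.2 -0.1 -0.8] grip 45.6 65.4
rows 1 each [-0.0045, -0.0007, 0.0026, 0.0017, 0.0009, 0.0018]
```

```bash
python3 -m jog '[[-0.0014,0,0.0014,0,0,0,0.03],[-0.0014,0,0.0014,0,0,0,0.03],[0,0,0,0,0,0,0.03]]'
python3 -m jog '[[-0.0007,0,0.0007,0,0,0,0.03],[0,0,0,0,0,0,0.03]]' | grep -E "force|pos"
python3 -m jog '[[-0.0007,0,0.0007,0,0,0,0.03],[0,0,0,0,0,0,0.03]]' | grep -E "force|pos"
```

```text
time_s: 14.85
eef_pos: [570.0, 281.6, 97.6]
ee_rot: [-0.276, 0.636, 0.67, 0.264]
force: [-0.3, 0.5, -0.6]
grip_width: 0.532
grip_force: 65.4
eef_pos: [570.0, 281.6, 96.6]
force: [0.6, -0.1, -1.3]
grip_force: 65.4
eef_pos: [570.0, 281.6, 95.5]
force: [0.2, -0.8, -3.0]
grip_force: 65.4
```

```bash
python3 -m jog '[[0,0,0,0,0,0,0.05],[0,0,0,0,0,0,0.055],[0,0,0,0,0,0,0.06],[0,0,0,0,0,0,0.065],[0,0,-0.005,0,0,0,0.065]]' | grep -E "force|pos|width"
python3 -m jog '[[0,0,-0.015,0,0,0,0.065],[0,0,-0.03,0,0,0,0.065],[0,0,-0.04,0,0,0,0.065],[0,0,-0.05,0,0,0,0.065],[0,0,-0.05,0,0,0,0.065]]' >/dev/null
python3 -m jog '[[0.02,0,-0.05,0,0,0,0.065],[0.02,0,-0.02,0,0,0,0.065]]' >/dev/null
python3 - <<'E'
from h import *
stat()
crop("top",90,130,290,290,4,"placed1")
E
```

```text
eef_pos: [569.9, 278.2, 99.0]
force: [0.4, -0.8, 0.0]
grip_width: 0.759
grip_force: 0.0
t 16.4 grasp [578.  118.9 314.1] zax [-0.03  0.7  -0.71] j [-0.28  0.45  1.31  0.74  1.65 -0.37] F [ 0.5  0.3 -0.2] grip 64.8 0.0
```

View pics/placed1.png

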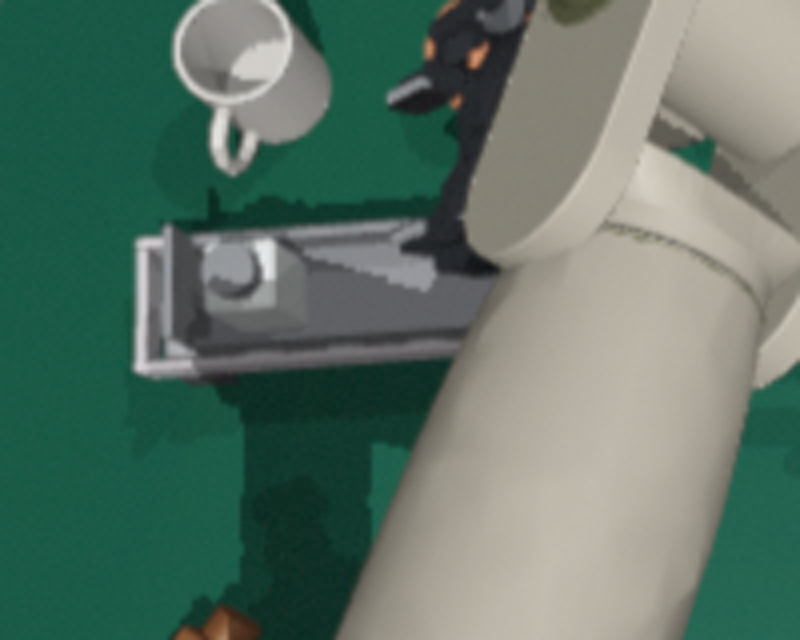

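Jar1 stands in the tray, cap at crop (232,268). Next is jar3, approached with the same tilt.

```bash
cat >> h.py <<'E'
def jar(n,u,v,w=30,thr=130):
    im=eyes.capture(n);g=cv2.cvtColor(im.copy(),cv2.COLOR_RGB2HSV);m=((g[...,1]<50)&(g[...,2]>thr)).astype(np.uint8);k=np.zeros_like(m);k[v-w:v+w,u-w:u+w]=m[v-w:v+w,u-w:u+w]
    cs,_=cv2.findContours(k,0,2);c=max(cs,key=cv2.contourArea);r=cv2.minAreaRect(c);b=cv2.boxPoints(r);P=np.array([pt(n,*q,46)[:2] for q in b]);e=P[1]-P[0];f=P[2]-P[1];d=e if np.hypot(*e)>np.hypot(*f) else f
    print("jar",P.mean(0).round(1),"sides",np.hypot(*e).round(1),np.hypot(*f).round(1),"deg",np.degrees(np.arctan2(d[1],d[0])).round(1),"px",r[0],"area",cv2.contourArea(c))
E
python3 - <<'E'
from h import *
for t in(130,150,180): jar("top",376,257,22,t)
plan(down(1.368,np.pi/4),[413,-312,170])
E
```

```text
jar [ 414.3 -300.2] sides 50.0 86.6 deg -102.5 px (378.09613037109375, 258.01922607421875) area 526.0
jar [ 415.  -300.4] sides 47.5 85.6 deg -102.5 px (378.1538391113281, 257.73077392578125) area 473.5
jar [ 416.5 -292.8] sides 44.6 68.3 deg -103.3 px (375.1341552734375, 257.20733642578125) area 404.5
rows 17 each [-0.0244, -0.0076, -0.0127, -0.0104, 0.0001, 0.0107]
```

```bash
python3 -m jog '[[-0.012,-0.004,-0.006,-0.005,0,0.005,0.07],[-0.024,-0.0076,-0.0127,-0.0104,0,0.0107,0.07],[-0.024,-0.0076,-0.0127,-0.0104,0,0.0107,0.07],[-0.024,-0.0076,-0.0127,-0.0104,0,0.0107,0.07],[-0.024,-0.0076,-0.0127,-0.0104,0,0.0107,0.07]]' >/dev/null
python3 -m jog '[[-0.024,-0.0076,-0.0127,-0.0104,0,0.0107,0.07],[-0.024,-0.0076,-0.0127,-0.0104,0,0.0107,0.07],[-0.024,-0.0076,-0.0127,-0.0104,0,0.0107,0.07],[-0.024,-0.0076,-0.0127,-0.0104,0,0.0107,0.07],[-0.024,-0.0076,-0.0127,-0.0104,0,0.0107,0.07]]' >/dev/null
python3 -m jog '[[-0.024,-0.0076,-0.0127,-0.0104,0,0.0107,0.07],[-0.024,-0.0076,-0.0127,-0.0104,0,0.0107,0.07],[-0.024,-0.0076,-0.0127,-0.0104,0,0.0107,0.07],[-0.024,-0.0076,-0.0127,-0.0104,0,0.0107,0.07],[-0.024,-0.0076,-0.0127,-0.0104,0,0.0107,0.07]]' >/dev/null
python3 -m jog '[[-0.024,-0.0076,-0.0127,-0.0104,0,0.0107,0.07],[-0.024,-0.0076,-0.0127,-0.0104,0,0.0107,0.07]]' >/dev/null
python3 - <<'E'
from h import *
stat();plan(down(1.353,np.pi/4),[413,-312.5,90],4)
for t in(130,180): jar("top",248,257,22,t)
E
```

```text
t 18.4 grasp [ 422.  -296.4  176.7] zax [ 0.14  0.69 -0.71] j [-1.06  0.62  1.42  0.48  1.73 -0.94] F [ 1.2 -0.5  0.6] grip 69.9 0.0
rows 4 each [-0.0185, -0.0013, 0.0122, -0.0042, -0.0004, 0.0034]
jar [421.9  28.6] sides 68.6 47.9 deg -86.0 px (251.18951416015625, 257.17919921875) area 418.0
jar [422.    9.4] sides 23.7 41.6 deg 179.6 px (258.5, 257.0) area 84.5
```

```bash
python3 -m jog '[[-0.0185,-0.0013,0.0122,-0.0042,0,0.0034,0.07],[-0.0185,-0.0013,0.0122,-0.0042,0,0.0034,0.07],[-0.0185,-0.0013,0.0122,-0.0042,0,0.0034,0.07],[-0.0185,-0.0013,0.0122,-0.0042,0,0.0034,0.07],[0,0,0,0,0,0,0.07]]' >/dev/null
python3 - <<'E'
from h import *
stat();plan(down(1.353,np.pi/4),[413,-312.5,29],4)
E
```

```text
t 18.9 grasp [ 413.6 -310.7   88.9] zax [ 0.15  0.69 -0.7 ] j [-1.09  0.75  1.46  0.47  1.59 -1.03] F [ 1.4 -0.3  0.4] grip 69.9 0.0
rows 4 each [-0.0109, -0.0, 0.0102, -0.0006, -0.001, -0.0003]
```

```bash
python3 -m jog '[[-0.011,0,0.0102,0,0,0,0.068],[-0.011,0,0.0102,0,0,0,0.068],[-0.011,0,0.0102,0,0,0,0.068],[-0.011,0,0.0102,0,0,0,0.068],[0,0,0,0,0,0,0.05]]' | grep -E "force|pos"
python3 -m jog '[[0,0,0,0,0,0,0.03],[0,0,0,0,0,0,0.03],[0,0,0,0,0,0,0.03],[0,0,0,0,0,0,0.03]]' 60 >/dev/null
python3 - <<'E'
from h import *
stat()
E
python3 -m jog '[[0.011,0,-0.011,0,0,0,0.03],[0.02,0,-0.02,0,0,0,0.03],[0.02,0,-0.02,0,0,0,0.03],[0.025,0,-0.025,0,0,0,0.03],[0.025,0,-0.025,0,0,0,0.03]]' >/dev/null
python3 - <<'E'
from h import *
stat();plan(down(1.5,0),[500,-130,250])
E
```

```text
eef_pos: [415.1, -308.0, 23.7]
force: [-0.1, 0.2, 0.0]
grip_force: 0.0
t 19.9 grasp [ 414.4 -314.4   31.6] zax [ 0.15  0.69 -0.71] j [-1.09  0.84  1.46  0.47  1.5  -1.07] F [ 0.7 -0.  -1.1] grip 45.4 61.9
t 20.4 grasp [ 414.  -313.9  176.7] zax [ 0.15  0.69 -0.71] j [-1.09  0.63  1.4   0.48  1.74 -0.95] F [ 0.1 -1.1 -0.5] grip 44.9 61.9
rows 8 each [0.0258, 0.0075, 0.0009, 0.0074, -0.0978, -0.0172]
```

```bash
python3 -c "
from h import *
plan(down(1.621,-np.pi/4),W(0,206.5,270),25)"
```

```text
rows 25 each [0.0175, 0.0056, -0.0039, 0.0001, -0.0624, -0.0118]
```

```bash
python3 -m jog '[[0.0175,0.0056,-0.0039,0,-0.0624,-0.0118,0.03],[0.0175,0.0056,-0.0039,0,-0.0624,-0.0118,0.03],[0.0175,0.0056,-0.0039,0,-0.0624,-0.0118,0.03],[0.0175,0.0056,-0.0039,0,-0.0624,-0.0118,0.03],[0.0175,0.0056,-0.0039,0,-0.0624,-0.0118,0.03]]' >/dev/null
python3 -m jog '[[0.0175,0.0056,-0.0039,0,-0.0624,-0.0118,0.03],[0.0175,0.0056,-0.0039,0,-0.0624,-0.0118,0.03],[0.0175,0.0056,-0.0039,0,-0.0624,-0.0118,0.03],[0.0175,0.0056,-0.0039,0,-0.0624,-0.0118,0.03],[0.0175,0.0056,-0.0039,0,-0.0624,-0.0118,0.03]]' >/dev/null
python3 -c "
from h import *
stat();plan(down(1.621,-np.pi/4),W(0,206.5,270),15)"
```

```text
t 21.4 grasp [ 488.8 -187.5  296.5] zax [ 0.07  0.15 -0.99] j [-0.66  0.28  1.43  0.16  1.47 -0.58] F [ 0.2  0.  -1.6] grip 45.1 62.1
rows 15 each [0.0177, 0.0056, -0.0038, 0.0002, -0.0622, -0.0119]
```

```bash
python3 -m jog '[[0.0176,0.0056,-0.0039,0,-0.0624,-0.0118,0.03],[0.0176,0.0056,-0.0039,0,-0.0624,-0.0118,0.03],[0.0176,0.0056,-0.0039,0,-0.0624,-0.0118,0.03],[0.0176,0.0056,-0.0039,0,-0.0624,-0.0118,0.03],[0.0176,0.0056,-0.0039,0,-0.0624,-0.0118,0.03]]' >/dev/null
python3 -m jog '[[0.0176,0.0056,-0.0039,0,-0.0624,-0.0118,0.03],[0.0176,0.0056,-0.0039,0,-0.0624,-0.0118,0.03],[0.0176,0.0056,-0.0039,0,-0.0624,-0.0118,0.03],[0.0176,0.0056,-0.0039,0,-0.0624,-0.0118,0.03],[0.0176,0.0056,-0.0039,0,-0.0624,-0.0118,0.03]]' >/dev/null
python3 -m jog '[[0.0176,0.0056,-0.0039,0,-0.0624,-0.0118,0.03],[0.0176,0.0056,-0.0039,0,-0.0624,-0.0118,0.03],[0.0176,0.0056,-0.0039,0,-0.0624,-0.0118,0.03],[0.0176,0.0056,-0.0039,0,-0.0624,-0.0118,0.03],[0.0176,0.0056,-0.0039,0,-0.0624,-0.0118,0.03]]' >/dev/null
python3 - <<'E'
from h import *
stat();plan(down(1.621,-np.pi/4),W(0,206.5,140),6);plan(down(1.621,-np.pi/4),W(0,206.5,106),8)
crop("top",120,120,320,270,4,"j3up")
E
```

```text
t 22.9 grasp [581.2  76.1 280. ] zax [ 0.04 -0.71 -0.71] j [ 0.21  0.56  1.24 -0.78  1.52  0.28] F [ 0.2 -0.6 -0.4] grip 45.2 62.1
rows 6 each [0.0167, -0.0003, 0.0163, 0.0001, 0.0004, -0.0006]
rows 8 each [0.0155, -0.0002, 0.0153, 0.0001, 0.0003, -0.0005]
```

View pics/j3up.png

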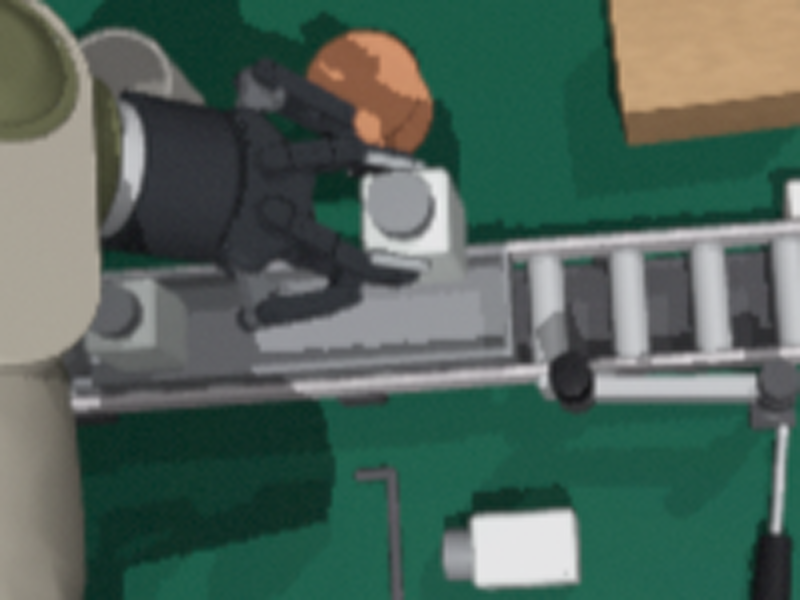

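Jar3 hangs upright with its cap at crop (400,203). The tray front edge is at x=512, jar1's cap at (115,308), jar2 at (525,548), and the latched gate lies along (660,388).

```bash
python3 - <<'E'
from h import *
def st(x,y,z,o=(120,120)):
    p=pt("top",o[0]+x/4,o[1]+y/4,z)[:2]-O;return np.round([p@EX,p@EY],1)
print("jar3",st(400,203,312),"front top",st(512,250,80),st(512,355,80),"jar1",st(115,308,137),"knob",st(574,378,133))
q=[pt("top",120+x/4,120+y/4,46)[:2] for x,y in((472,514),(475,588),(573,508),(579,582))]
print("jar2",np.mean(q,0),np.subtract(q[0],q[2]),np.subtract(q[1],q[3]),np.subtract(q[0],q[1]))
E
```

```text
jar3 [ -2.6 194.3] front top [ 32.6 160.9] [-37.6 164.4] jar1 [ -2.1 403.4] knob [-65.5 121.9]
jar2 [422.38783519  28.60323731] [-2.76888893 66.49061287] [-2.78018397 67.83024001] [48.17835085  2.24181936]
```

```bash
python3 -m jog '[[0.012,0.002,0.01,0,0,0,0.03],[0.016,0,0.015,0,0,0,0.03],[0.016,0,0.015,0,0,0,0.03],[0.016,0,0.015,0,0,0,0.03],[0.016,0,0.015,0,0,0,0.03]]' >/dev/null
python3 -m jog '[[0.016,0,0.015,0,0,0,0.03],[0.014,0,0.014,0,0,0,0.03],[0.01,0,0.01,0,0,0,0.03],[0.006,0,0.006,0,0,0,0.03],[0,0,0,0,0,0,0.03]]'
python3 - <<'E'
from h import *
stat();plan(down(1.621,-np.pi/4),W(2,208.5,105),1)
E
```

```text
time_s: 23.9
eef_pos: [583.6, 74.3, 104.8]
ee_rot: [0.277, 0.637, 0.669, -0.264]
force: [0.3, -0.2, -1.7]
grip_width: 0.528
grip_force: 62.1
t 23.9 grasp [583.4  79.9 110.5] zax [ 0.03 -0.71 -0.71] j [ 0.22  0.75  1.38 -0.81  1.29  0.52] F [ 0.3 -0.2 -1.7] grip 45.1 62.1
rows 1 each [0.0035, -0.0019, 0.0043, -0.0011, 0.0004, -0.0015]
```

```bash
python3 -m jog '[[0.002,0,0.002,0,0,0,0.03],[0.0015,0,0.0015,0,0,0,0.03],[0,0,0,0,0,0,0.03]]' | grep -E "force|pos"
python3 -m jog '[[0.0007,0,0.0007,0,0,0,0.03],[0.0007,0,0.0007,0,0,0,0.03],[0,0,0,0,0,0,0.03]]' | grep -E "force|pos"
python3 -m jog '[[0,0,0,0,0,0,0.05],[0,0,0,0,0,0,0.055],[0,0,0,0,0,0,0.06],[0,0,0,0,0,0,0.065],[0,0,-0.005,0,0,0,0.065]]' | grep -E "force|pos|width"
python3 -m jog '[[0,0,-0.015,0,0,0,0.065],[0,0,-0.03,0,0,0,0.065],[0,0,-0.04,0,0,0,0.065],[0,0,-0.05,0,0,0,0.065],[0,0,-0.05,0,0,0,0.065]]' >/dev/null
python3 - <<'E'
from h import *
stat();d=np.array([-2.8,67.1]);d/=np.hypot(*d);g=np.array([422.4,28.6])+20*d;print(g,np.arctan2(d[1],d[0]))
plan(down(1.612,-np.pi/4),[*g,110])
jar("top",248,257,22,130)
E
```

```text
eef_pos: [584.3, 74.5, 101.6]
force: [0.3, -1.0, 2.3]
grip_force: 62.2
eef_pos: [584.4, 74.3, 101.5]
force: [-4.9, 0.4, 14.4]
grip_force: 63.7
eef_pos: [583.5, 77.8, 101.8]
force: [-0.2, -0.4, 0.1]
grip_width: 0.761
grip_force: 0.0
t 25.5 grasp [576.1 216.5 241. ] zax [ 0.04 -0.71 -0.71] j [ 0.42  0.73  1.04 -0.72  1.68  0.41] F [1.6 0.1 0.5] grip 65.0 0.0
[421.56615041  48.58260981] 1.6125008944875043
rows 9 each [-0.0024, -0.018, 0.0229, 0.0008, -0.0001, 0.0005]
jar [423.9  38.3] sides 87.0 49.4 deg -91.0 px (247.5, 256.5) area 514.0
```

```bash
python3 -m jog '[[-0.0024,-0.018,0.0129,0,0,0,0.068],[-0.0024,-0.018,0.0179,0,0,0,0.068],[-0.0024,-0.018,0.0229,0,0,0,0.068],[-0.0024,-0.018,0.0229,0,0,0,0.068],[-0.0024,-0.018,0.0229,0,0,0,0.068]]' >/dev/null
python3 -m jog '[[-0.0024,-0.018,0.0229,0,0,0,0.068],[-0.0024,-0.018,0.0229,0,0,0,0.068],[-0.0024,-0.018,0.0229,0,0,0,0.068],[-0.0024,-0.018,0.0329,0,0,0,0.068],[0,0,0.005,0,0,0,0.068]]' >/dev/null
python3 - <<'E'
from h import *
stat();plan(down(1.612,-np.pi/4),[421.5,49,29],6)
E
```

```text
t 26.6 grasp [420.8  44.5 107.1] zax [ 0.03 -0.71 -0.71] j [ 0.22  0.49  1.9  -0.88  1.13  0.72] F [0.2 0.4 0.1] grip 67.7 0.0
rows 6 each [0.0097, 0.0002, 0.0087, 0.0005, 0.0002, 0.0011]
```

```bash
python3 -m jog '[[0.0097,0,0.0087,0,0,0,0.068],[0.0097,0,0.0087,0,0,0,0.068],[0.0097,0,0.0087,0,0,0,0.068],[0.0097,0,0.0087,0,0,0,0.068],[0.0097,0,0.0087,0,0,0,0.068]]' | grep force
python3 -m jog '[[0.0097,0,0.0087,0,0,0,0.068],[0,0,0,0,0,0,0.05],[0,0,0,0,0,0,0.03],[0,0,0,0,0,0,0.03],[0,0,0,0,0,0,0.03]]' 60 >/dev/null
python3 - <<'E'
from h import *
stat()
E
```

```text
force: [0.2, 0.1, -0.0]
grip_force: 0.0
t 27.6 grasp [423.2  49.9  30.3] zax [ 0.04 -0.71 -0.71] j [ 0.23  0.65  1.9  -0.95  1.02  0.88] F [ 0.   0.1 -0.5] grip 45.4 61.1
```

```bash
python3 -m jog '[[-0.011,0,-0.011,0,0,0,0.03],[-0.025,0,-0.025,0,0,0,0.03],[-0.025,0,-0.025,0,0,0,0.03],[-0.03,0,-0.03,0,0,0,0.03],[-0.03,0,-0.03,0,0,0,0.03]]' >/dev/null
python3 - <<'E'
from h import *
stat();plan(down(1.621,np.pi/4),W(1,331,265),20)
E
```

```text
t 28.1 grasp [422.3  49.8 202.9] zax [ 0.04 -0.71 -0.71] j [ 0.23  0.32  1.82 -0.81  1.29  0.54] F [ 1.4  0.5 -1.1] grip 45.4 61.4
rows 20 each [0.0086, 0.008, -0.0034, 0.0001, 0.0785, -0.0001]
```

```bash
python3 -m jog '[[-0.025,0,-0.025,0,0,0,0.03],[-0.025,0,-0.025,0,0,0,0.03]]' >/dev/null
python3 - <<'E'
from h import *
stat();plan(down(1.621,np.pi/4),W(1,331,265),20)
E
```

```text
t 28.2 grasp [422.2  49.9 273.8] zax [ 0.04 -0.71 -0.71] j [ 0.23  0.23  1.73 -0.78  1.42  0.41] F [ 0.3 -0.3 -0.2] grip 45.7 61.4
rows 20 each [0.0086, 0.008, 0.0005, 0.0001, 0.0785, -0.0001]
```

```bash
python3 -m jog '[[0.0086,0.008,0.0005,0,0.0785,0,0.03],[0.0086,0.008,0.0005,0,0.0785,0,0.03],[0.0086,0.008,0.0005,0,0.0785,0,0.03],[0.0086,0.008,0.0005,0,0.0785,0,0.03],[0.0086,0.008,0.0005,0,0.0785,0,0.03]]' >/dev/null
python3 -m jog '[[0.0086,0.008,0.0005,0,0.0785,0,0.03],[0.0086,0.008,0.0005,0,0.0785,0,0.03],[0.0086,0.008,0.0005,0,0.0785,0,0.03],[0.0086,0.008,0.0005,0,0.0785,0,0.03],[0.0086,0.008,0.0005,0,0.0785,0,0.03]]' >/dev/null
python3 -m jog '[[0.0086,0.008,0.0005,0,0.0785,0,0.03],[0.0086,0.008,0.0005,0,0.0785,0,0.03],[0.0086,0.008,0.0005,0,0.0785,0,0.03],[0.0086,0.008,0.0005,0,0.0785,0,0.03],[0.0086,0.008,0.0005,0,0.0785,0,0.03]]' >/dev/null
python3 -m jog '[[0.0086,0.008,0.0005,0,0.0785,0,0.03],[0.0086,0.008,0.0005,0,0.0785,0,0.03],[0.0086,0.008,0.0005,0,0.0785,0,0.03],[0.0086,0.008,0.0005,0,0.0785,0,0.03],[0.0086,0.008,0.0005,0,0.0785,0,0.03]]' >/dev/null
python3 - <<'E'
from h import *
stat();plan(down(1.621,np.pi/4),W(1,331,108),10)
crop("top",90,120,290,270,4,"j2up")
E
```

```text
t 30.2 grasp [575.6 200.8 257.3] zax [-0.03  0.71 -0.71] j [-0.14  0.49  1.4   0.77  1.47 -0.36] F [ 0.3  0.1 -0.8] grip 45.3 61.3
rows 10 each [-0.0105, -0.0001, 0.0106, 0.0002, -0.0002, 0.0001]
```

View pics/j2up.png

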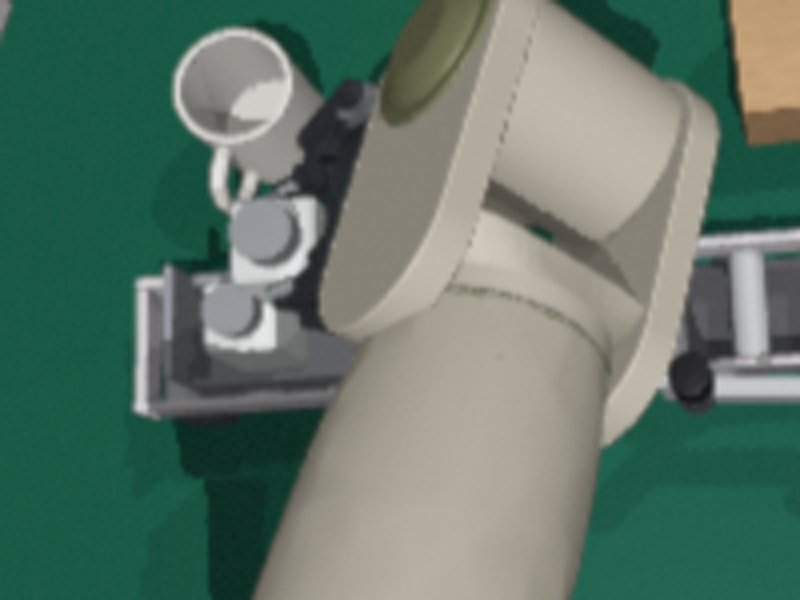

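Jar2 hangs upright with its cap at (265,232), and jar1 stands at (233,308). I work out both station positions before lowering.

```bash
python3 - <<'E'
from h import *
def st(x,y,z,o=(90,120)):
    p=pt("top",o[0]+x/4,o[1]+y/4,z)[:2]-O;return np.round([p@EX,p@EY],1)
print("jar2",st(265,232,257+33),"jar1",st(233,308,137))
E
```

```text
jar2 [ -1.4 332.4] jar1 [ -2.  404.6]
```

```bash
python3 -m jog '[[-0.0085,0,0.0126,0,0,0,0.03],[-0.0105,0,0.0106,0,0,0,0.03],[-0.0125,0,0.0126,0,0,0,0.03],[-0.0125,0,0.0126,0,0,0,0.03],[-0.0125,0,0.0126,0,0,0,0.03]]' >/dev/null
python3 -m jog '[[-0.0125,0,0.0126,0,0,0,0.03],[-0.0125,0,0.0126,0,0,0,0.03],[-0.0105,0,0.0106,0,0,0,0.03],[-0.009,0,0.009,0,0,0,0.03],[-0.004,0,0.004,0,0,0,0.03]]' | grep -E "force|pos"
python3 -m jog '[[-0.0007,0,0.0007,0,0,0,0.03],[0,0,0,0,0,0,0.03]]' | grep -E "force|pos"
python3 -c "
from h import *
stat()"
```

```text
eef_pos: [575.0, 209.6, 97.8]
force: [-0.7, -0.2, -0.7]
grip_force: 61.3
eef_pos: [575.6, 209.6, 98.6]
force: [-0.0, 0.7, -1.2]
grip_force: 61.3
t 31.5 grasp [575.8 203.9 104.3] zax [-0.03  0.71 -0.71] j [-0.14  0.69  1.53  0.82  1.24 -0.59] F [-0.   0.7 -1.2] grip 45.3 61.3
```

```bash
python3 -m jog '[[-0.0007,0,0.0007,0,0,0,0.03],[-0.0003,0,0.0003,0,0,0,0.03],[0,0,0,0,0,0,0.03]]' | grep -E "force|pos"
python3 -m jog '[[-0.0007,0,0.0007,0,0,0,0.03],[0,0,0,0,0,0,0.03]]' | grep -E "force|pos"
python3 -m jog '[[0,0,0,0,0,0,0.05],[0,0,0,0,0,0,0.055],[0,0,0,0,0,0,0.06],[0,0,0,0,0,0,0.063],[0,0,-0.005,0,0,0,0.063]]' | grep -E "force|pos|width"
python3 -m jog '[[0,0,-0.015,0,0,0,0.063],[0,0,-0.03,0,0,0,0.063],[0.01,0,-0.04,0,0,0,0.063],[0.03,0,-0.05,0,0,0,0.063],[0.03,0,-0.05,0,0,0,0.063]]' >/dev/null
python3 - <<'E'
from h import *
stat();plan(down(1.621,0),W(0,320,300))
E
```

```text
eef_pos: [575.4, 209.6, 97.1]
force: [0.1, -0.2, -1.1]
grip_force: 61.3
eef_pos: [575.3, 209.6, 95.9]
force: [-0.9, -0.3, -0.9]
grip_force: 61.4
eef_pos: [575.1, 206.2, 99.2]
force: [0.0, -1.3, 0.0]
grip_width: 0.736
grip_force: 0.0
t 33.0 grasp [578.9 121.8 271.9] zax [-0.03  0.7  -0.71] j [-0.28  0.49  1.37  0.73  1.59 -0.43] F [ 0.1  1.  -0.4] grip 63.1 0.0
rows 8 each [0.0088, -0.0002, 0.0, 0.0003, -0.0979, -0.0002]
```

```bash
python3 -m jog '[[0.009,0,0,0,-0.098,0,0.02],[0.009,0,0,0,-0.098,0,0],[0.009,0,0,0,-0.098,0,0],[0.009,0,0,0,-0.098,0,0],[0.009,0,0,0,-0.098,0,0]]' >/dev/null
python3 -m jog '[[0.009,0,0,0,-0.098,0,0],[0.009,0,0,0,-0.098,0,0],[0.009,0,0,0,-0.098,0,0]]' >/dev/null
python3 - <<'E'
from h import *
stat();plan(down(1.621,0),W(0,490,270));plan(down(1.621,0),W(0,490,105))
im=eyes.capture("top");cv2.imwrite("pics/raw_top5.png",im[:,:,::-1]);crop("scene",240,90,440,240,4,"three")
E
```

```text
t 33.8 grasp [575.9 191.8 303.4] zax [ 0. -0. -1.] j [ 0.13  0.47  1.13 -0.    1.53  0.08] F [ 0.  -0.7 -0.1] grip 0.0 0.0
rows 6 each [0.0282, -0.0004, 0.0055, 0.0006, 0.0007, -0.0005]
rows 9 each [0.0188, -0.0003, 0.022, 0.0004, 0.0005, -0.0004]
```

View pics/three.png

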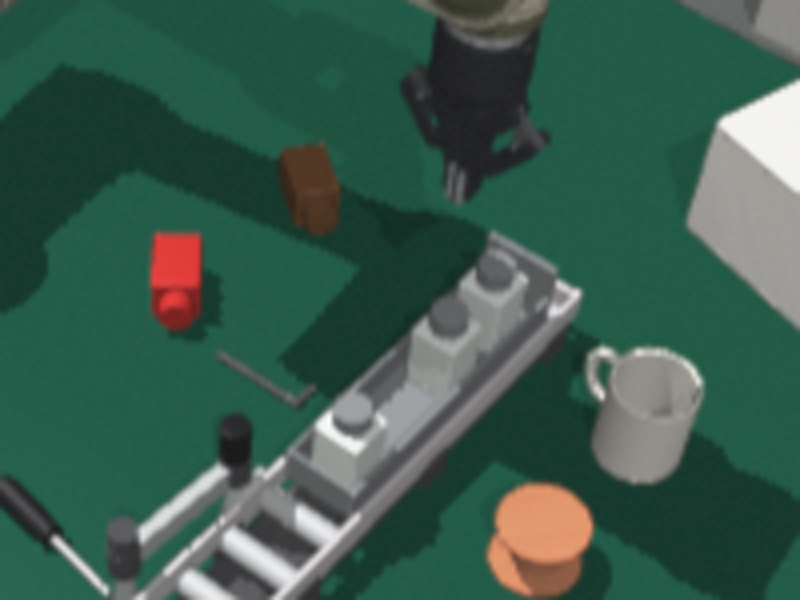

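All three jars stand upright in the tray, caps at (495,268), (448,315) and (353,412), and the gate is still latched. I go behind the push plate.

```bash
python3 -m jog '[[0.02,0,0.002,0,0,0,0],[0.028,0,0.005,0,0,0,0],[0.028,0,0.006,0,0,0,0],[0.028,0,0.006,0,0,0,0],[0.028,0,0.006,0,0,0,0]]' >/dev/null
python3 -m jog '[[0.028,0,0.006,0,0,0,0],[0.009,0,0.002,0,0,0,0],[0,0,0.01,0,0,0,0],[0,0,0.02,0,0,0,0],[0,0,0.03,0,0,0,0]]' >/dev/null
python3 - <<'E'
from h import *
stat();plan(down(1.621,0),W(0,490,105))
E
```

```text
t 34.9 grasp [568.8 359.5 209.5] zax [ 0.  0. -1.] j [ 0.39  0.68  1.05 -0.    1.42  0.34] F [ 1.2  0.2 -0.5] grip 0.4 0.0
rows 4 each [0.0002, -0.0009, 0.0261, 0.0011, -0.0004, -0.0008]
```

```bash
python3 -m jog '[[0,-0.001,0.025,0,0,0,0],[0,-0.001,0.026,0,0,0,0],[0,-0.001,0.027,0,0,0,0],[0,0,0.024,0,0,0,0],[0,0,0.002,0,0,0,0]]' | grep -E "force|pos"
python3 -m jog '[[-0.005,0,0,0,0,0,0],[-0.005,0,0,0,0,0,0],[-0.004,0,0,0,0,0,0],[-0.003,0,0,0,0,0,0],[-0.003,0,0,0,0,0,0]]' | grep -E "force|pos"
python3 -m jog '[[-0.003,0,0,0,0,0,0],[-0.003,0,0,0,0,0,0],[-0.003,0,0,0,0,0,0],[-0.003,0,0,0,0,0,0],[-0.003,0,0,0,0,0,0]]' | grep -E "force|pos"
```

```text
eef_pos: [564.0, 358.6, 93.6]
force: [0.2, -0.6, 0.3]
grip_force: 0.0
eef_pos: [566.1, 340.9, 97.3]
force: [0.4, 1.3, 0.5]
grip_force: 0.4
eef_pos: [566.6, 326.0, 96.7]
force: [0.1, 1.1, 0.3]
grip_force: 0.8
```

```bash
python3 -m jog '[[-0.004,0,0,0,0,0,0],[-0.004,0,0,0,0,0,0],[-0.005,0,0,0,0,0,0],[-0.005,0,0,0,0,0,0],[-0.006,0,0,0,0,0,0]]' | grep -E "force|pos"
python3 -m jog '[[-0.006,0,0,0,0,0,0],[-0.007,0,0,0,0,0,0],[-0.007,0,0,0,0,0,0],[-0.008,0,0,0,0,0,0],[-0.008,0,0,0,0,0,0]]' | grep -E "force|pos"
python3 -m jog '[[-0.008,0,0,0,0,0,0],[-0.008,0,0,0,0,0,0],[-0.008,0,0,0,0,0,0],[-0.008,0,0,0,0,0,0],[-0.008,0,0,0,0,0,0]]' | grep -E "force|pos"
python3 -c "
from h import *
stat();plan(down(1.621,0),W(0,-5,105));im=eyes.capture('top');cv2.imwrite('pics/raw_top6.png',im[:,:,::-1])"
```

```text
eef_pos: [567.8, 301.8, 96.7]
force: [1.5, 2.7, 0.6]
grip_force: 1.0
eef_pos: [569.6, 265.5, 96.7]
force: [1.3, 2.2, 0.4]
grip_force: 1.4
eef_pos: [571.5, 225.6, 96.7]
force: [1.4, 3.4, 1.0]
grip_force: 1.2
t 37.9 grasp [571.5 225.6 104.7] zax [ 0.  0. -1.] j [0.19 0.64 1.38 0.   1.11 0.14] F [1.4 3.4 1. ] grip -0.1 1.2
rows 13 each [-0.0277, 0.0001, -0.0, 0.0001, -0.0, -0.0001]
```

```bash
python3 -m jog '[[-0.006,0,0,0,0,0,0],[-0.007,0,0,0,0,0,0],[-0.008,0,0,0,0,0,0],[-0.008,0,0,0,0,0,0],[-0.008,0,0,0,0,0,0]]' | grep -E "force|pos"
python3 -m jog '[[-0.008,0,0,0,0,0,0],[-0.008,0,0,0,0,0,0],[-0.008,0,0,0,0,0,0],[-0.008,0,0,0,0,0,0],[-0.008,0,0,0,0,0,0]]' | grep -E "force|pos"
python3 -m jog '[[-0.008,0,0,0,0,0,0],[-0.008,0,0,0,0,0,0],[-0.008,0,0,0,0,0,0],[-0.008,0,0,0,0,0,0],[-0.008,0,0,0,0,0,0]]' | grep -E "force|pos"
python3 -m jog '[[-0.008,0,0,0,0,0,0],[-0.008,0,0,0,0,0,0],[-0.008,0,0,0,0,0,0],[-0.008,0,0,0,0,0,0],[-0.008,0,0,0,0,0,0]]' | grep -E "force|pos"
python3 -m jog '[[-0.008,0,0,0,0,0,0],[-0.008,0,0,0,0,0,0],[-0.008,0,0,0,0,0,0],[-0.008,0,0,0,0,0,0],[-0.008,0,0,0,0,0,0]]' | grep -E "force|pos"
python3 -m jog '[[-0.008,0,0,0,0,0,0],[-0.008,0,0,0,0,0,0],[-0.008,0,0,0,0,0,0],[-0.008,0,0,0,0,0,0],[-0.008,0,0,0,0,0,0]]' | grep -E "force|pos"
python3 -c "
from h import *
stat();plan(down(1.621,0),W(0,-5,105))"
```

```text
eef_pos: [573.1, 188.6, 96.5]
force: [-0.3, 1.9, -0.3]
grip_force: 1.1
eef_pos: [575.2, 148.7, 96.5]
force: [0.6, 1.9, -1.8]
grip_force: 1.2
eef_pos: [577.3, 108.7, 96.7]
force: [-1.1, 1.9, -1.3]
grip_force: 1.0
eef_pos: [579.2, 68.8, 96.7]
force: [0.2, 2.4, -2.0]
grip_force: 1.1
eef_pos: [581.2, 28.9, 96.7]
force: [0.5, 3.3, -1.5]
grip_force: 1.3
eef_pos: [583.1, -11.1, 96.7]
force: [1.2, 2.0, -0.6]
grip_force: 1.1
t 41.0 grasp [583.1 -11.1 104.7] zax [ 0.  0. -1.] j [-0.22  0.58  1.49  0.    1.06 -0.27] F [ 1.2  2.  -0.6] grip -0.0 1.1
rows 5 each [-0.0246, 0.0002, -0.0001, 0.0003, -0.0, -0.0003]
```

```bash
python3 -m jog '[[-0.008,0,0,0,0,0,0],[-0.008,0,0,0,0,0,0],[-0.008,0,0,0,0,0,0],[-0.008,0,0,0,0,0,0],[-0.008,0,0,0,0,0,0]]' | grep -E "force|pos"
python3 -m jog '[[-0.008,0,0,0,0,0,0],[-0.008,0,0,0,0,0,0],[-0.008,0,0,0,0,0,0],[-0.007,0,0,0,0,0,0],[-0.006,0,0,0,0,0,0]]' | grep -E "force|pos"
python3 -m jog '[[-0.005,0,0,0,0,0,0],[-0.004,0,0,0,0,0,0],[-0.004,0,0,0,0,0,0],[-0.003,0,0,0,0,0,0],[-0.003,0,0,0,0,0,0]]' | grep -E "force|pos"
python3 -m jog '[[-0.002,0,0,0,0,0,0],[-0.002,0,0,0,0,0,0],[-0.002,0,0,0,0,0,0]]' | grep -E "force|pos"
python3 -c "
from h import *
stat();plan(down(1.621,0),W(0,-5,105))"
```

```text
eef_pos: [585.1, -51.1, 96.7]
force: [1.1, 2.6, -0.8]
grip_force: 1.1
eef_pos: [586.9, -88.0, 96.6]
force: [1.4, 3.1, 0.2]
grip_force: 1.0
eef_pos: [587.7, -106.5, 96.6]
force: [0.9, 1.5, 0.6]
grip_force: 0.8
eef_pos: [588.1, -112.4, 96.6]
force: [-0.4, 1.2, 1.2]
grip_force: 0.7
t 42.8 grasp [ 588.  -112.4  104.6] zax [ 0.  0. -1.] j [-0.38  0.61  1.44  0.    1.09 -0.43] F [-0.4  1.2  1.2] grip 0.3 0.7
rows 1 each [-0.0217, 0.0011, -0.0004, 0.0015, -0.0002, -0.0012]
```

Slow final approach, watching for the stop.

```bash
python3 -m jog '[[-0.003,0,0,0,0,0,0],[-0.003,0,0,0,0,0,0],[-0.003,0,0,0,0,0,0],[-0.002,0,0,0,0,0,0],[-0.002,0,0,0,0,0,0]]' | grep -E "force|pos"
python3 -m jog '[[-0.002,0,0,0,0,0,0],[-0.002,0,0,0,0,0,0],[-0.001,0,0,0,0,0,0]]' | grep -E "force|pos"
python3 -m jog '[[-0.001,0,0,0,0,0,0],[-0.001,0,0,0,0,0,0],[-0.001,0,0,0,0,0,0]]' | grep -E "force|pos"
```

```text
eef_pos: [588.7, -125.5, 96.6]
force: [0.4, 1.5, 1.7]
grip_force: 0.8
eef_pos: [588.9, -130.5, 96.6]
force: [1.1, 1.9, 0.4]
grip_force: 0.7
eef_pos: [589.1, -133.3, 96.6]
force: [1.1, 2.2, 0.4]
grip_force: 0.7
```

```bash
python3 -m jog '[[-0.001,0,0,0,0,0,0],[-0.001,0,0,0,0,0,0],[0,0,0,0,0,0,0]]' | grep -E "force:|pos"
python3 -m jog '[[-0.001,0,0,0,0,0,0],[-0.001,0,0,0,0,0,0],[0,0,0,0,0,0,0]]' | grep -E "force:|pos"
python3 -m jog '[[-0.001,0,0,0,0,0,0],[-0.001,0,0,0,0,0,0],[0,0,0,0,0,0,0]]' | grep -E "force:|pos"
```

```text
eef_pos: [589.1, -135.5, 96.6]
force: [0.0, 0.1, 1.2]
grip_force: 0.1
eef_pos: [589.2, -136.5, 96.5]
force: [0.2, 5.5, 1.5]
grip_force: 2.8
eef_pos: [589.2, -136.5, 96.5]
force: [-0.5, 15.2, 3.4]
grip_force: 7.7
```

The tray is home, with 15 N against the stop. I back off and go to the knob.

```bash
python3 -m jog '[[0.01,0,0,0,0,0,0],[0.02,0,0,0,0,0,0.02],[0.02,0,-0.03,0,0,0,0.06],[0,0,-0.04,0,0,0,0.06],[0,0,-0.04,0,0,0,0.06]]' >/dev/null
python3 - <<'E'
from h import *
stat();plan(down(1.55),[522,-6.5,200]);
im=eyes.capture("top");cv2.imwrite('pics/raw_top7.png',im[:,:,::-1])
E
```

```text
t 45.2 grasp [586.4 -88.8 215.8] zax [ 0. -0. -1.] j [-0.35  0.49  1.33  0.    1.32 -0.4 ] F [ 0.4 -0.4 -0.3] grip 58.1 0.0
rows 4 each [0.0208, -0.0158, 0.0039, 0.0001, 0.0, 0.0176]
```

```bash
python3 -m jog '[[0.0208,-0.0158,0.0039,0,0,0.0176,0.06],[0.0208,-0.0158,0.0039,0,0,0.0176,0.06],[0.0208,-0.0158,0.0039,0,0,0.0176,0.06],[0.0208,-0.0158,0.0039,0,0,0.0176,0.06],[0,0,0,0,0,0,0.06]]' >/dev/null
python3 - <<'E'
from h import *
stat();plan(down(1.55),[522,-6.5,118],4)
def blob(n,u,v):
    im=eyes.capture(n);m=(im.max(2)<55).astype(np.uint8);return
print([proj(n,(522,-6.5,112)) for n in("top","scene")])
crop("scene",230,150,370,255,5,"knob2")
E
```

```text
t 45.8 grasp [520.2  -5.8 198.5] zax [ 0.  0. -1.] j [-0.24  0.35  1.59  0.    1.2  -0.22] F [ 0.5 -0.2  0.4] grip 60.2 0.0
rows 4 each [-0.0002, 0.0005, 0.0201, 0.0, -0.0001, 0.0002]
[(np.float64(262.48232786081905), np.float64(214.6676270847041)), (np.float64(297.0903697205008), np.float64(199.15820216102816))]
```

View pics/knob2.png

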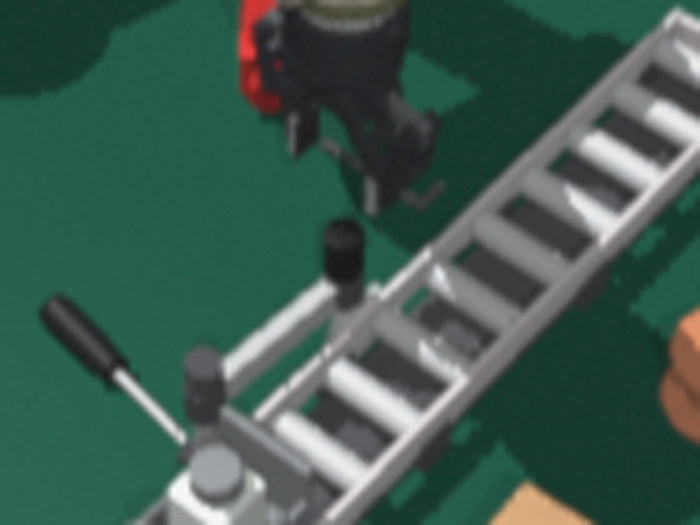

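The knob at crop (343,250) is within about 4 mm of the prediction, and the jaws are above it. I descend, grip, wind slightly and lift.

```bash
python3 -m jog '[[0,0,0.02,0,0,0,0.06],[0,0.001,0.02,0,0,0,0.06],[0,0.001,0.02,0,0,0,0.06],[0,0,0.019,0,0,0,0.06],[0,0,0,0,0,0,0.03]]' | grep -E "force|pos"
python3 -m jog '[[0,0,0,0,0,0,0.01],[0,0,0,0,0,0,0.01],[0,0,0,0,0,0,0.01],[0,0,0,0,0,0,0.01]]' 60
python3 -m jog '[[0,-0.004,0,0,0,-0.03,0.01],[0,-0.005,0,0,0,-0.04,0.01],[0,-0.005,0,0,0,-0.04,0.01],[0,0,0,0,0,0,0.01]]'
```

```text
eef_pos: [523.2, -8.2, 109.8]
force: [-0.9, -0.8, -0.8]
grip_force: 0.0
time_s: 46.75
eef_pos: [524.2, -8.1, 112.9]
ee_rot: [0.001, 0.715, 0.699, 0.001]
force: [-4.0, -4.2, 4.8]
grip_width: 0.308
grip_force: 59.5
time_s: 47.15
eef_pos: [511.0, -8.5, 112.9]
ee_rot: [0.003, 0.675, 0.738, 0.002]
force: [4.4, -3.2, 1.0]
grip_width: 0.311
grip_force: 59.3
```

Lift the bolt 30 mm.

```bash
python3 -m jog '[[0,0,-0.005,0,0,0,0.01],[0,0,-0.007,0,0,0,0.01],[0,0,-0.007,0,0,0,0.01],[0,0,-0.007,0,0,0,0.01],[0,0,-0.005,0,0,0,0.01]]'
python3 - <<'E'
from h import *
stat();h=np.array([520,-136]);s,T=cur();d=T[:2,3]-h;print(np.hypot(*d),np.arctan2(d@EY,d@EX))
E
```

```text
time_s: 47.65
eef_pos: [510.8, -8.5, 143.5]
ee_rot: [0.002, 0.675, 0.737, 0.001]
force: [6.8, -8.0, -34.7]
grip_width: 0.307
grip_force: 61.2
t 47.6 grasp [510.8  -8.5 151.5] zax [ 0. -0. -1.] j [-0.25  0.38  1.68  0.    1.08 -0.33] F [  6.8  -8.  -34.7] grip 26.2 61.2
127.81862656702813 1.5922770165582276
```

```bash
python3 -m jog '[[-0.0005,0.008,0.001,0,0,0.06,0.01],[-0.0005,0.011,0,0,0,0.085,0.01],[-0.0005,0.011,0,0,0,0.085,0.01],[-0.0005,0.011,0,0,0,0.085,0.01],[-0.0005,0.011,0,0,0,0.085,0.01]]' | grep -E "force|pos"
python3 -m jog '[[-0.0005,0.011,0,0,0,0.085,0.01],[-0.0005,0.011,0,0,0,0.085,0.01],[-0.0005,0.011,0,0,0,0.085,0.01],[-0.0005,0.011,0,0,0,0.085,0.01],[-0.0005,0.011,0,0,0,0.085,0.01]]' | grep -E "force|pos"
python3 - <<'E'
from h import *
stat();h=np.array([520,-135]);s,T=cur();d=T[:2,3]-h;print(np.hypot(*d),np.arctan2(d@EY,d@EX),np.arctan2(T[1,0],T[0,0])-.05)
E
```

```text
eef_pos: [562.1, -14.6, 142.6]
force: [-2.8, -4.9, 1.8]
grip_force: 66.4
eef_pos: [608.5, -42.2, 142.4]
force: [-5.8, -4.5, 1.7]
grip_force: 66.4
t 48.6 grasp [608.5 -42.2 150.4] zax [ 0. -0. -1.] j [-0.26  0.58  1.36 -0.    1.2   0.48] F [-5.8 -4.5  1.7] grip 26.4 66.4
128.26607677843643 0.7586108991515285 0.7797322874764766
```

```bash
python3 -m jog '[[-0.0003,0.011,0,0,0,0.085,0.01],[-0.0003,0.011,0,0,0,0.085,0.01],[-0.0003,0.011,0,0,0,0.085,0.01],[-0.0003,0.011,0,0,0,0.085,0.01],[-0.0003,0.011,0,0,0,0.085,0.01]]' | grep -E "force|pos"
python3 -m jog '[[-0.0003,0.011,0,0,0,0.085,0.01],[-0.0003,0.011,0,0,0,0.085,0.01],[-0.0003,0.009,0,0,0,0.07,0.01],[0,0.006,0,0,0,0.045,0.01],[0,0.003,0,0,0,0.02,0.01]]' | grep -E "force|pos"
python3 - <<'E'
from h import *
stat();h=np.array([520,-135]);s,T=cur();d=T[:2,3]-h;print(np.hypot(*d),np.arctan2(d@EY,d@EX),np.arctan2(T[1,0],T[0,0])-.05)
E
```

```text
eef_pos: [639.3, -86.2, 141.6]
force: [-14.5, -3.6, 1.6]
grip_force: 66.4
eef_pos: [648.6, -123.9, 140.9]
force: [-19.7, 1.4, 2.0]
grip_force: 66.4
t 49.6 grasp [ 648.7 -123.9  148.9] zax [-0.01  0.   -1.  ] j [-0.37  0.7   1.16 -0.    1.29  1.1 ] F [-19.7   1.4   2. ] grip 26.0 66.4
129.12436572759927 0.035951287759811934 0.05115991348876171
```

```bash
python3 -m jog '[[-0.001,0.002,0,0,0,0.02,0.01],[-0.001,0.002,0,0,0,0.02,0.01],[0,0.001,0,0,0,0.01,0.01],[0,0,0,0,0,0,0.01]]' | grep -E "force|pos"
python3 -m jog '[[0,0,0,0,0,0,0.04],[0,0,0,0,0,0,0.06],[0,0,0,0,0,0,0.06],[0,0,-0.015,0,0,0,0.06],[0,0,-0.03,0,0,0,0.06]]' | grep -E "force|pos"
python3 -m jog '[[0,0,-0.05,0,0,0,0.06],[0,0,-0.04,0,0,0,0.06],[-0.03,0,0,0,0,0,0.06],[-0.05,0,0,0,0,0,0.06],[-0.05,0,0,0,0,0,0.06]]' >/dev/null
python3 -m jog '[[-0.05,0,0,0,0,0,0.06],[-0.05,0,0,0,0,0,0.06],[-0.05,0,0,0,0,0,0.06],[-0.03,0,0,0,0,0,0.06],[0,0,0,0,0,0,0.06]]' >/dev/null
python3 - <<'E'
from h import *
stat()
for n,box in(("top",(305,158)),("scene",(301,240))):
    im=eyes.capture(n);cv2.imwrite(f"pics/raw_{n}9.png",im[:,:,::-1]);u,v=box
    m=(im.max(2)<55);w=np.zeros_like(m);w[v-12:v+13,u-12:u+13]=m[v-12:v+13,u-12:u+13];a=np.argwhere(w);c=a.mean(0)[::-1];print(n,c,len(a))
    if n=="top":o1,d1=ray(n,*c)
    else:o2,d2=ray(n,*c)
s=np.linalg.lstsq(np.c_[d1,-d2],o2-o1,rcond=None)[0];print((o1+s[0]*d1).round(1),(o2+s[1]*d2).round(1))
# caps: grey round blobs at z 137
im=cv2.imread("pics/raw_top9.png");g=cv2.cvtColor(im,cv2.COLOR_BGR2GRAY)
for y in(-68,-138,-276): print(y,[round(k) for k in proj("top",W(0,y,137))],g[tuple(int(round(k)) for k in proj("top",W(0,y,137))[::-1])])
E
```

```text
eef_pos: [648.6, -128.6, 141.0]
force: [-8.4, 0.4, -3.0]
grip_force: 65.9
eef_pos: [649.2, -128.6, 185.6]
force: [0.7, 1.4, 0.8]
grip_force: 0.0
t 51.5 grasp [ 338.2 -145.7  285.4] zax [ 0. -0. -1.] j [-0.73 -0.08  1.85  0.    1.37  0.79] F [0.7 0.2 0.1] grip 59.9 0.0
top [307.08558559 159.72972973] 222
scene [300.72222222 238.3015873 ] 126
[ 652.2 -120.2  143.2] [ 647.6 -126.5  142. ]
-68 [339, 183] 155
-138 [368, 181] 156
-276 [424, 177] 158
```

```bash
python3 - <<'E'
from h import *
for n,(u,v) in(("top",(309,160)),("scene",(301,239))):
    a=cv2.imread(f"pics/raw_{n}0.png");b=cv2.imread(f"pics/raw_{n}9.png")
    dark=lambda im:(im.max(2)<55).astype(np.uint8)
    for r in(a,b):
        m=dark(r)[v-10:v+11,u-9:u+10];print(n,np.argwhere(m).mean(0)[::-1]+[u-9,v-10],m.sum())
    res=cv2.matchTemplate(b[v-15:v+16,u-15:u+16],a[v-8:v+9,u-8:u+9],cv2.TM_CCOEFF_NORMED);print("match",cv2.minMaxLoc(res)[1::2],"(7,7)=same")
b=cv2.cvtColor(cv2.imread("pics/raw_top9.png"),cv2.COLOR_BGR2GRAY)
for cy in(-68,-140,-276):   # shoulder along the lane, z 117
    print([int(b[tuple(int(round(k)) for k in proj("top",W(-20,cy+d,117))[::-1])]) for d in range(-40,41,8)], [int(b[tuple(int(round(k)) for k in proj("top",W(0,cy+d,137))[::-1])]) for d in range(-40,41,8)])
a=cv2.imread("pics/raw_top0.png",0)
for (u,v,t) in((150,300,"brown/red"),):
    print(t,np.abs(a[235:320,120:225].astype(int)-b[235:320,120:225]).mean())
E
```

```text
top [307.83495146 159.7961165 ] 206
top [307.8097561  159.96585366] 205
match (0.9880571961402893, (7, 7)) (7,7)=same
scene [300.73770492 237.68852459] 122
scene [300.54471545 238.04878049] 123
match (0.9155682325363159, (7, 8)) (7,7)=same
[91, 134, 171, 226, 227, 212, 205, 210, 96, 90, 139] [89, 78, 131, 165, 155, 155, 155, 106, 139, 80, 132]
[157, 156, 161, 212, 214, 207, 188, 198, 120, 91, 134] [137, 138, 137, 184, 157, 156, 154, 129, 199, 89, 78]
[194, 168, 88, 164, 176, 159, 159, 161, 120, 92, 84] [62, 212, 130, 147, 158, 158, 156, 84, 195, 92, 91]
brown/red 29.519551820728292
```

The knob is back exactly at its start position, so the gate is shut with the bolt up. All three caps read at standing height in the homed tray.

```bash
python3 -c "
from rig import finish_job
print(finish_job())"
```

```text
the job is handed in; nothing more can be done
None
```

I latched the gate open, stood the three tipped jars (jar4 was absent) upright in the tray, pushed the tray home against the back stop, then pulled the bolt up and guided the gate fully shut behind it; the job is handed in at about 52 s of robot time.

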